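# Gauge the ordered batch of ingots

## Task

Look at the job board: the swatch on its blue square shows the metal that is wanted. Lay every ingot of that metal (and none of the other) side by side on the bed of the gauge, slide the jaw shut until it presses on the batch, and while the batch stays gripped between the jaws push the red log plunger fully down. Then open the gauge, put the whole batch away in the wooden tray and slide the empty gauge fully shut. Leave the other metal lying on the bench outside the tray and the gauge, and the bystander tools where they are.

Things in the scene. Friction and masses are not known exactly. Their poses are not given: they have to be found in the camera images.
- blue_square (a point): centre of the blue square on the white job board (130 x 70 x 6 mm plate lying on the bench): the swatch on this square is the metal to be done now. On the board's top face, 6 mm above the bench
- grey_square (a point): centre of the grey square on the same board, 64 mm from the blue one: the swatch here is not wanted now
- swatch_silver: bright silver-white disc, 32 mm across and 5 mm thick, fixed on one of the two squares of the job board; origin at the centre of its underside
- swatch_copper: red-brown copper disc, 32 mm across and 5 mm thick, fixed on the other square; origin at the centre of its underside
- silver1: bright silver-white cast ingot, a square bar 50 long x 18 x 18 mm, about 165 g, edges barely rounded; origin at its centre, x along its length. It starts lying on the bench; some ingots are absent in some runs
- silver2: bright silver-white cast ingot, a square bar 50 long x 18 x 18 mm, about 165 g, edges barely rounded; origin at its centre, x along its length. It starts lying on the bench; some ingots are absent in some runs
- silver3: bright silver-white cast ingot, a square bar 50 long x 18 x 18 mm, about 165 g, edges barely rounded; origin at its centre, x along its length. It starts lying on the bench; some ingots are absent in some runs
- copper1: red-brown copper cast ingot, a square bar 50 long x 18 x 18 mm, about 145 g, edges barely rounded; origin at its centre, x along its length. It starts lying on the bench; some ingots are absent in some runs
- copper2: red-brown copper cast ingot, a square bar 50 long x 18 x 18 mm, about 145 g, edges barely rounded; origin at its centre, x along its length. It starts lying on the bench; some ingots are absent in some runs
- copper3: red-brown copper cast ingot, a square bar 50 long x 18 x 18 mm, about 145 g, edges barely rounded; origin at its centre, x along its length. It starts lying on the bench; some ingots are absent in some runs
- gauge: fixed bench gauge: dark steel bed plate 150 x 150 mm, its flat top 10 mm above the bench (display box, 40 x 100 x 24 mm high, beyond its +x edge); origin at the centre of its underside on the bench. Its y axis is the line along which the jaws measure (from fixed jaw to sliding jaw); ingots lie on the bed with their length along its x, side by side between the jaws
- bed (a point): centre of the bed's top face
- fixed_jaw: fixed steel jaw, 36 mm wide along x, 18 mm thick, 24 mm high over the bed; origin on its measuring face (45 mm from the bed centre on the -y side) at bed level, face looking to the gauge's +y
- jaw_face (a point): middle of the lower edge, at bed level, of the steel measuring face of the sliding jaw (36 mm wide, 24 mm high); the face looks to the gauge's -y. The blue jaw reaches to 22 mm behind the face (+y)
- jaw (a joint): opening between the two jaw faces in m: 0 shut to 0.09 fully open; the jaw slides along the gauge's y with about 5 N of friction and stays where it is left, so it keeps some pressure on what it was pushed against. It starts at any opening between 0.01 and 0.08
- jaw_handle (a point): middle of the yellow upright handle on the sliding jaw, 14 mm behind the jaw's face and 45 mm over the bed; the handle is 12 mm thick along the gauge's y, 28 mm wide along x, and stands from 24 to 58 mm over the bed
- plunger (a joint): stroke of the red sprung log plunger in m: 0 up, 0.012 fully down against its stop; pressed straight down, spring force 2 N at the start to 7 N at the bottom; it springs back when released
- plunger_top (a point): centre of the top face of the red plunger head (42 mm across), 90 mm above the bench when up; on a grey round post (52 mm across) with a 90 mm square foot
- tray: fixed wooden finished-work tray with blue lining, 170 (x) x 150 (y) mm outside, walls 5 mm thick and 22 mm high, inner floor 5 mm above the bench; origin at the centre of its underside
- ball_vise: heavy round engraver's ball vise, 90 mm across and 125 mm high, a bystander; origin at the centre of its underside
- loupe: small black folding loupe, about 30 x 50 x 29 mm, a bystander; origin under it
- burr_block: stepped wooden block of burrs, 120 x 140 mm, about 115 mm high with its burrs, a bystander; origin at the centre of its underside

How it is judged:
On the way, in this order (a step that is already met when the one before it is completed fails the run):
1. all wanted ingots and no others lie between the jaws, along the gauge's x (within 25 mm of the middle, 0.12 rad), pressed by both jaws with over 1 N (((horizontal distance between swatch_silver and blue_square below 0.02 m and (x of silver1 in the frame of gauge between -0.025 and 0.025 m and y of silver1 in the frame of fixed_jaw above 0.003 m and y of silver1 in the frame of jaw_face below -0.003 m and z of silver1 in the frame of gauge below 0.027 m and angle between the x axis of silver1 and the x axis of gauge, either way round below 0.12 rad) and (x of silver2 in the frame of gauge between -0.025 and 0.025 m and y of silver2 in the frame of fixed_jaw above 0.003 m and y of silver2 in the frame of jaw_face below -0.003 m and z of silver2 in the frame of gauge below 0.027 m and angle between the x axis of silver2 and the x axis of gauge, either way round below 0.12 rad) and (x of silver3 in the frame of gauge between -0.025 and 0.025 m and y of silver3 in the frame of fixed_jaw above 0.003 m and y of silver3 in the frame of jaw_face below -0.003 m and z of silver3 in the frame of gauge below 0.027 m and angle between the x axis of silver3 and the x axis of gauge, either way round below 0.12 rad) and distance between each of copper1, copper2, copper3 and bed above 0.065 m and (contact force between jaw and silver1 above 1 N or contact force between jaw and silver2 above 1 N or contact force between jaw and silver3 above 1 N) and (contact force between fixed_jaw and silver1 above 1 N or contact force between fixed_jaw and silver2 above 1 N or contact force between fixed_jaw and silver3 above 1 N)) or (horizontal distance between swatch_copper and blue_square below 0.02 m and (x of copper1 in the frame of gauge between -0.025 and 0.025 m and y of copper1 in the frame of fixed_jaw above 0.003 m and y of copper1 in the frame of jaw_face below -0.003 m and z of copper1 in the frame of gauge below 0.027 m and angle between the x axis of copper1 and the x axis of gauge, either way round below 0.12 rad) and (x of copper2 in the frame of gauge between -0.025 and 0.025 m and y of copper2 in the frame of fixed_jaw above 0.003 m and y of copper2 in the frame of jaw_face below -0.003 m and z of copper2 in the frame of gauge below 0.027 m and angle between the x axis of copper2 and the x axis of gauge, either way round below 0.12 rad) and (x of copper3 in the frame of gauge between -0.025 and 0.025 m and y of copper3 in the frame of fixed_jaw above 0.003 m and y of copper3 in the frame of jaw_face below -0.003 m and z of copper3 in the frame of gauge below 0.027 m and angle between the x axis of copper3 and the x axis of gauge, either way round below 0.12 rad) and distance between each of silver1, silver2, silver3 and bed above 0.065 m and (contact force between jaw and copper1 above 1 N or contact force between jaw and copper2 above 1 N or contact force between jaw and copper3 above 1 N) and (contact force between fixed_jaw and copper1 above 1 N or contact force between fixed_jaw and copper2 above 1 N or contact force between fixed_jaw and copper3 above 1 N)))), for 0.1 s.
2. with the batch still between the closed jaws (both faces within 3 mm of it), the plunger is pushed down more than 10.5 of its 12 mm (((horizontal distance between swatch_silver and blue_square below 0.02 m and (x of silver1 in the frame of gauge between -0.025 and 0.025 m and y of silver1 in the frame of fixed_jaw above 0.003 m and y of silver1 in the frame of jaw_face below -0.003 m and z of silver1 in the frame of gauge below 0.027 m and angle between the x axis of silver1 and the x axis of gauge, either way round below 0.12 rad) and (x of silver2 in the frame of gauge between -0.025 and 0.025 m and y of silver2 in the frame of fixed_jaw above 0.003 m and y of silver2 in the frame of jaw_face below -0.003 m and z of silver2 in the frame of gauge below 0.027 m and angle between the x axis of silver2 and the x axis of gauge, either way round below 0.12 rad) and (x of silver3 in the frame of gauge between -0.025 and 0.025 m and y of silver3 in the frame of fixed_jaw above 0.003 m and y of silver3 in the frame of jaw_face below -0.003 m and z of silver3 in the frame of gauge below 0.027 m and angle between the x axis of silver3 and the x axis of gauge, either way round below 0.12 rad) and distance between each of copper1, copper2, copper3 and bed above 0.065 m and y of any of silver1, silver2, silver3 in the frame of jaw_face above -0.012 m and y of any of silver1, silver2, silver3 in the frame of fixed_jaw below 0.012 m and value of joint plunger above 0.0105 m) or (horizontal distance between swatch_copper and blue_square below 0.02 m and (x of copper1 in the frame of gauge between -0.025 and 0.025 m and y of copper1 in the frame of fixed_jaw above 0.003 m and y of copper1 in the frame of jaw_face below -0.003 m and z of copper1 in the frame of gauge below 0.027 m and angle between the x axis of copper1 and the x axis of gauge, either way round below 0.12 rad) and (x of copper2 in the frame of gauge between -0.025 and 0.025 m and y of copper2 in the frame of fixed_jaw above 0.003 m and y of copper2 in the frame of jaw_face below -0.003 m and z of copper2 in the frame of gauge below 0.027 m and angle between the x axis of copper2 and the x axis of gauge, either way round below 0.12 rad) and (x of copper3 in the frame of gauge between -0.025 and 0.025 m and y of copper3 in the frame of fixed_jaw above 0.003 m and y of copper3 in the frame of jaw_face below -0.003 m and z of copper3 in the frame of gauge below 0.027 m and angle between the x axis of copper3 and the x axis of gauge, either way round below 0.12 rad) and distance between each of silver1, silver2, silver3 and bed above 0.065 m and y of any of copper1, copper2, copper3 in the frame of jaw_face above -0.012 m and y of any of copper1, copper2, copper3 in the frame of fixed_jaw below 0.012 m and value of joint plunger above 0.0105 m))), for 0.1 s.
At the end, for the whole second after the job is handed in: the jaw opening is under 4 mm; each wanted ingot lies in the tray (centre inside its walls, under 36 mm above the bench); each ingot of the other metal is over 65 mm from the centre of the bed, over 100 mm from the tray's centre and under 40 mm high (value of joint jaw below 0.004 m and ((horizontal distance between swatch_silver and blue_square below 0.02 m and (x of silver1 in the frame of tray between -0.078 and 0.078 m and y of silver1 in the frame of tray between -0.068 and 0.068 m and z of silver1 in the frame of tray below 0.036 m) and (x of silver2 in the frame of tray between -0.078 and 0.078 m and y of silver2 in the frame of tray between -0.068 and 0.068 m and z of silver2 in the frame of tray below 0.036 m) and (x of silver3 in the frame of tray between -0.078 and 0.078 m and y of silver3 in the frame of tray between -0.068 and 0.068 m and z of silver3 in the frame of tray below 0.036 m) and (distance between copper1 and bed above 0.065 m and horizontal distance between copper1 and tray above 0.1 m and height (world z) of copper1 below 0.04 m) and (distance between copper2 and bed above 0.065 m and horizontal distance between copper2 and tray above 0.1 m and height (world z) of copper2 below 0.04 m) and (distance between copper3 and bed above 0.065 m and horizontal distance between copper3 and tray above 0.1 m and height (world z) of copper3 below 0.04 m)) or (horizontal distance between swatch_copper and blue_square below 0.02 m and (x of copper1 in the frame of tray between -0.078 and 0.078 m and y of copper1 in the frame of tray between -0.068 and 0.068 m and z of copper1 in the frame of tray below 0.036 m) and (x of copper2 in the frame of tray between -0.078 and 0.078 m and y of copper2 in the frame of tray between -0.068 and 0.068 m and z of copper2 in the frame of tray below 0.036 m) and (x of copper3 in the frame of tray between -0.078 and 0.078 m and y of copper3 in the frame of tray between -0.068 and 0.068 m and z of copper3 in the frame of tray below 0.036 m) and (distance between silver1 and bed above 0.065 m and horizontal distance between silver1 and tray above 0.1 m and height (world z) of silver1 below 0.04 m) and (distance between silver2 and bed above 0.065 m and horizontal distance between silver2 and tray above 0.1 m and height (world z) of silver2 below 0.04 m) and (distance between silver3 and bed above 0.065 m and horizontal distance between silver3 and tray above 0.1 m and height (world z) of silver3 below 0.04 m)))); the robot touches nothing.
It fails at once if the ball vise is knocked more than 30 mm or tipped over (distance of ball_vise from where it was at the start of the episode above 0.03 m or angle between ball_vise's own z axis and vertical above 0.5 rad).
It fails at once if the loupe is knocked more than 30 mm or tipped over (distance of loupe from where it was at the start of the episode above 0.03 m or angle between loupe's own z axis and vertical above 0.5 rad).
It fails at once if the burr block is knocked more than 30 mm or tipped over (distance of burr_block from where it was at the start of the episode above 0.03 m or angle between burr_block's own z axis and vertical above 0.5 rad).
Of silver1, silver2, silver3 only 2 to 3 are there at a start; the rules pass over those that are not, and their reading is None.
Of copper1, copper2, copper3 only 2 to 3 are there at a start; the rules pass over those that are not, and their reading is None.
At some moment in a run one of silver1, silver2, silver3, copper1, copper2, copper3 may be knocked a few centimetres aside while the robot is not near it.
Once in a run the grip may slacken for a moment while it holds something.
It also fails if it takes over 210 s, if anything falls off the work surface, if the arm or the gripper's body presses on something with over 40 N, if the wrist force passes 120 N, or if a joint passes its speed limit or range.

## Robot

A 7-joint arm with a two-finger parallel gripper is mounted at the origin on the work surface. World frame = base frame: x ahead of the robot, y to its left, z up, the work surface at z = 0. Lengths are in m, angles in rad, forces in N, time in s.
With the tool pointing down it reaches from about 0.425 to 0.95 m from the base axis. Payload 4.7 kg.
Tool frame: the origin (TCP) lies on the mounting face of the last link; the fingertips stand robot.finger_overhang ahead of it and the grasp point (between the pads) lies 155 mm ahead of it (robot.finger_overhang is the distance from the TCP to the fingertips, in m); z points along the fingers, y is the direction in which the jaws open and shut (so a half turn about z gives the same grasp; the last joint's range is limited). The gripper opens to 85 mm and grips with 20 to 120 N. Pads are 22 mm wide; open, the fingers measure 114 mm over their backs; the gripper's body (76 mm by 85 mm) begins 54 mm behind the grasp point. The pads swing forward as they close: fully open they stand 13 mm farther back than shut.
Start: joints at [1.245, 0.469, -0.049, 1.532, 0.024, 1.141, -0.082], TCP at [0.197, -0.645, 0.405] pointing down, gripper open.
Joint ranges: [-2.59, 2.59], [-0.33, 1.99], [-1.39, 1.29], [0.1, 2.45], [-1.04, 4.18], [0.21, 1.99], [-2.66, 2.66]. Speed limits (rad/s): [2.57, 2.57, 3.14, 3.14, 3.14, 3.14, 3.14].

## Interface

Orientations are given as a unit quaternion [x, y, z, w].
In Python, from workcell import robot, cams, ticket gives the robot as it stands.
- The arm moves only by the shell command python3 -m pendant 'ROWS' [OPENING] [FORCE]. ROWS is JSON, a list of rows, each an object with "delta_pos": the shift along the tool's x, y, z in m, a list of three; "twist": the turn, a rotation vector about the tool's x, y, z in rad, a list of three. A call has exactly 5 rows; each row is the pose to reach, as a shift and turn from the pose commanded when the call began, along the tool's axes at that moment; what a row does not reach only later rows make up. A row lasts 1/8 s, in which the tool goes at most 62.5 mm and 10.7 degrees, less where a joint would pass 70% of its speed; a pose out of reach is approached as far as the arm can. A call with a gripper value outside its range is refused whole. OPENING is the closure, from 0 (fully open) to 1 (shut), set as the call begins (- or left out, the last holds). The fingers move at their own pace and stop on an object; FORCE is the grip in N (left out, the last holds). Time passes only in rows, so rows that repeat a pose let the fingers close, or fill a call up. It gives the time, the measured TCP pose, the force and the opening at its end, in the units of the state.
- robot.observe(): the state, without advancing time (a new reading comes with each control period).
- cams.grab_frame(name): name is "side" or "top"; returns the picture (384x512x3 uint8, red, green, blue); there is no depth.
- cams.camera_info(name): a dict with "fov_y" (degrees; the focal length in pixels is half the picture's height over the tangent of half this angle, whatever the lens; pixels are square), "cx", "cy" (the principal point, pixels), "rvec" (rotation vector, rad) and "tvec" (3), from world to camera coordinates, as OpenCV has them. Camera axes: x right, y down, z forward; pixel columns grow to the right and rows downward; lengths in m; the calibration is good to about 2 mm. A picture is of the moment at which its call begins. camera_info takes no time and is no camera call.
- ticket.close_job(): hands the job in, once; it reports no verdict.
The state is a dict: "time_s": time; "joint_positions": joint angles; "qd": joint speeds; "effort": joint torques, N m; "tool_pos": TCP position; "tcp_rot": TCP orientation; "ft_force": force on the tool from outside, world axes, zero at the start; "wrist_torque": the same for the moment, N m; "finger_gap": opening from 0.0 (shut) to 1.0 (fully open).
Only numpy, scipy, OpenCV 4.12 (cv2) and the standard library are available. Lean on these libraries where they do the work, as an engineer would, in place of code of your own. Each camera call takes 0.05 s, during which the arm holds its last target. There are 200 camera calls.

## Working session

There is one attempt and no reset: what is moved stays moved. The work goes in short steps, Python scripts to look and compute and a shell command to move; the robot and the scene stay as the last step left them, time stands still between calls to the robot, and variables do not carry over. Pictures are saved under pics/ and viewed, about 12 in all and at most 16, crops included, and the job is handed in when it is done.

```bash
ls; mkdir -p pics; python3 - <<'E'
from workcell import robot,cams
import cv2
print(robot.observe(), robot.finger_overhang)
for n in("top","side"):
    print(n,cams.camera_info(n)); f=cams.grab_frame(n); cv2.imwrite(f"pics/{n}0.png",cv2.resize(f[:,:,::-1],(800,600),interpolation=cv2.INTER_CUBIC)); cv2.imwrite(f"pics/raw_{n}0.png",f[:,:,::-1])
E
```

```text
pics
{'time_s': 0.0, 'joint_positions': array([ 1.24511219,  0.46946869, -0.04853724,  1.53370025,  0.02409625,
        1.14098466, -0.08230408]), 'qd': array([-0.00089344,  0.00104113,  0.00230117,  0.00157423, -0.00130807,
        0.00027253,  0.00126312]), 'effort': array([ 1.74042825e-04, -5.10310686e+01, -4.63796372e-02, -2.37709934e+01,
        1.07318326e-02,  7.64157594e-03,  2.94646713e-05]), 'tool_pos': array([ 0.19732462, -0.64526194,  0.40363984]), 'tcp_rot': array([ 9.89011478e-01,  1.47835448e-01, -1.92796655e-04, -9.68895578e-04]), 'ft_force': array([-0.00488404, -0.30754142, -0.54105073]), 'wrist_torque': array([-0.0327814 , -0.00286162, -0.04197094]), 'finger_gap': 1.0030078021829612} 0.1734
top {'fov_y': 45.134246052475305, 'cx': 255.7642832629877, 'cy': 192.6271256811185, 'rvec': array([ 2.15873794, -2.1548031 ,  0.12787307]), 'tvec': array([-0.01414506,  0.56526055,  1.58575128])}
side {'fov_y': 45.192306493358686, 'cx': 263.6122940478224, 'cy': 179.69928410877478, 'rvec': array([ 2.10025805, -0.22156213,  0.15415302]), 'tvec': array([-0.5591155 ,  0.12168488,  1.19052462])}
```

View pics/top0.png

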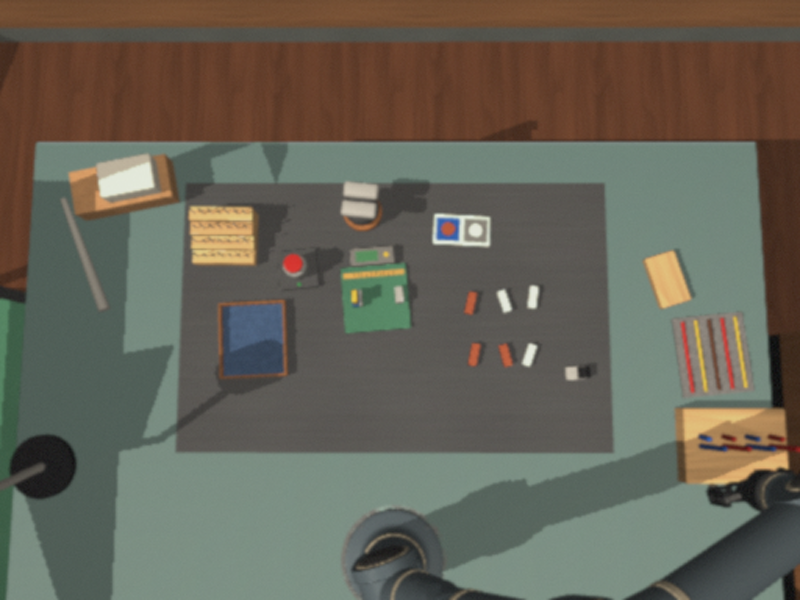

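View pics/side0.png

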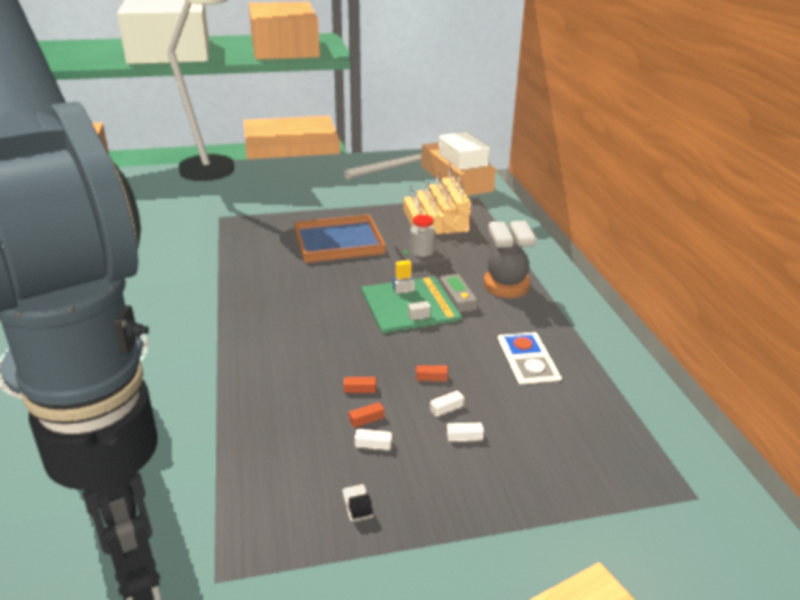

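Copper swatch (450,229 in the top view) is on the blue square, so copper is wanted. There are three copper ingots (471,302), (475,354), (505,355) and three silver. The gauge is at (376,299), with the sliding jaw on the left and the fixed jaw at (400,294). The plunger is at (292,263) and the tray at (253,338).

```bash
cat > h.py <<'E'
import numpy as np,cv2
from workcell import robot,cams
def cam(n):
    i=cams.camera_info(n); f=192/np.tan(np.radians(i["fov_y"]/2))
    R=cv2.Rodrigues(i["rvec"])[0]; K=np.array([[f,0,i["cx"]],[0,f,i["cy"]],[0,0,1]])
    return K,R,i["tvec"]
def ray(n,uv):
    K,R,t=cam(n); return -R.T@t, R.T@np.linalg.inv(K)@[uv[0],uv[1],1]
def onz(n,uv,z):
    o,d=ray(n,uv); return o+d*(z-o[2])/d[2]
def proj(n,p):
    K,R,t=cam(n); q=K@(R@np.asarray(p,float)+t); return q[:2]/q[2]
def tri(a,b):
    (o1,d1),(o2,d2)=ray("top",a),ray("side",b)
    s=np.linalg.lstsq(np.c_[d1,-d2],o2-o1,rcond=None)[0]
    p,q=o1+s[0]*d1,o2+s[1]*d2; return (p+q)/2,np.linalg.norm(p-q)
RNG={"copper":[((0,130,90),(14,235,255)),((172,130,90),(180,235,255))],"red":[((0,236,90),(10,255,255)),((172,236,90),(180,255,255))],
"white":[((0,0,170),(180,45,255))],"yellow":[((20,150,130),(34,255,255))],"green":[((50,80,40),(85,255,255))],"blue":[((105,100,30),(130,255,255))]}
def blobs(img,c,amin=12,amax=4000,roi=None):
    hsv=cv2.cvtColor(img,cv2.COLOR_RGB2HSV); m=0
    for a,b in RNG[c]: m=m|cv2.inRange(hsv,a,b)
    if roi:
        k=np.zeros_like(m); x0,y0,x1,y1=roi; k[y0:y1,x0:x1]=1; m=m*k
    n,l,s,ce=cv2.connectedComponentsWithStats(m); out=[]
    for i in range(1,n):
        if amin<=s[i,4]<=amax:
            cs=cv2.findContours((l==i).astype(np.uint8),cv2.RETR_EXTERNAL,cv2.CHAIN_APPROX_NONE)[0]
            M=cv2.moments((l==i).astype(np.uint8),True)
            ang=.5*np.arctan2(2*M["mu11"],M["mu20"]-M["mu02"])
            out.append((ce[i],s[i,4],ang,cv2.minAreaRect(max(cs,key=len))))
    return out
def ingots(c,top,side=None,amin=25,amax=160):
    T=blobs(top,c,amin,amax,(110,115,400,300)); S=blobs(side,c,40,400) if side is not None else []
    r=[]
    for ce,a,ang,_ in T:
        v=np.array([np.cos(ang),np.sin(ang)]); p=onz("top",ce,.009)
        d=onz("top",ce+v,.009)-p; yaw=np.arctan(d[1]/d[0])
        b=min([(tri(ce,s[0])[1],*tri(ce,s[0])[0]) for s in S],default=None)
        r.append((p[:2].round(4),round(float(np.degrees(yaw)),1),int(a),None if b is None else np.round(b,4)))
    return r
E
python3 - <<'E'
from h import *
t=cv2.imread("pics/raw_top0.png")[:,:,::-1].copy(); s=cv2.imread("pics/raw_side0.png")[:,:,::-1].copy()
for c in("copper","white"):
    for r in ingots(c,t,s): print(c,*r)
for n,i in(("top",t),("side",s)):
    for c in("red","yellow","green","blue"):
        for b in blobs(i,c,8): print(n,c,b[0].round(1),b[1],np.round(b[3][1],1),round(b[3][2],1))
print(cv2.cvtColor(t[190:191,301:303],cv2.COLOR_RGB2HSV), cv2.cvtColor(t[168:170,187:188],cv2.COLOR_RGB2HSV))
a=cv2.resize(t[150:250,110:290],None,fx=4.4,fy=4.4,interpolation=cv2.INTER_CUBIC)[:, :, ::-1]; cv2.imwrite("pics/g1.png",a)
E
```

```text
copper [0.749  0.0691] -77.0 75 [0.0013 0.6965 0.0567 0.2369]
copper [ 0.7377 -0.1237] 14.1 38 [ 0.001   0.7383 -0.1239  0.0088]
copper [0.6573 0.2336] 82.0 113 [0.0013 0.6433 0.2221 0.0844]
copper [ 0.566  -0.1738] -13.8 75 [ 3.000e-04  5.658e-01 -1.737e-01  9.800e-03]
copper [ 0.4483 -0.1804] -11.3 77 [ 0.      0.4482 -0.1802  0.0107]
copper [ 0.447  -0.2512] 14.0 77 [ 1.000e-04  4.469e-01 -2.511e-01  1.010e-02]
white [0.7838 0.0857] 83.7 160 [0.0185 0.7408 0.0703 0.214 ]
white [ 0.7346 -0.1867] 62.9 68 [ 0.0011  0.6649 -0.1549  0.3171]
white [ 0.58   -0.3152] -7.9 72 [ 2.000e-04  5.797e-01 -3.149e-01  1.050e-02]
white [ 0.5848 -0.0097] 10.3 38 [ 1.000e-04  5.826e-01 -9.800e-03  2.480e-02]
white [ 0.5694 -0.2503] 17.7 72 [ 4.000e-04  5.694e-01 -2.500e-01  1.100e-02]
white [ 0.4476 -0.3047] -19.3 75 [ 3.000e-04  4.473e-01 -3.044e-01  1.080e-02]
white [ 0.4068 -0.3983] 8.0 52 [ 0.0022  0.4056 -0.3974  0.0125]
top yellow [226.6 189.3] 22 [7.  2.8] 71.6
top yellow [473.4 224.9] 61 [42.6  1.4] 81.0
top yellow [448.1 227.3] 58 [42.4  1.4] 81.6
top green [234.5 163.4] 60 [ 5. 11.] 90.0
to
[... 322 characters left out ...]
. 5.] 90.0
side yellow [257.5 172. ] 108 [11.  9.] 90.0
side yellow [280.1 189.8] 74 [28.   2.6] 57.3
side green [213.6  29.3] 188 [20.  11.1] 60.9
side green [150.8  32.7] 407 [19. 32.] 90.0
side green [57.6 37.9] 1275 [23. 83.] 90.0
side green [216.7  40.8] 29 [ 3. 12.] 90.0
side green [122.1  44. ] 37 [ 4. 13.] 90.0
side green [145.6  96.4] 166 [ 8. 24.] 90.0
side green [97.3 99.7] 484 [ 9.5 56. ] 86.4
side green [255. 196.] 883 [30.2 50.3] 80.5
side green [286.7 192.6] 54 [29.5  4.5] 63.4
side green [291.4 181.4] 54 [10.   5.8] 56.3
side blue [217.2 150.8] 62 [17.   8.5] 45.0
side blue [334.2 221.2] 89 [10.  20.4] 85.6
[[[  7 167 185]
  [  8 167 186]]] [[[  1 196 213]]

 [[  1 195 214]]]
```

View pics/g1.png

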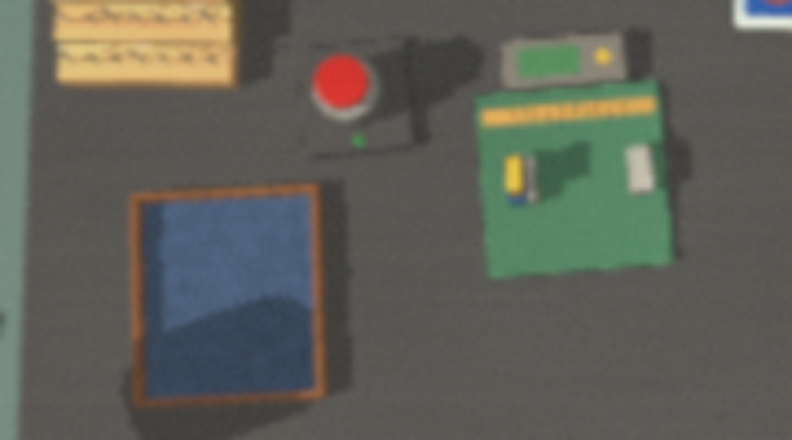

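The crop shows bed corners (476,97), (660,80), (672,262), (488,278), the plunger head (341,80) and the tray corners (131,195), (318,185), (325,397), (136,404). The jaw is open about 60-70 mm.

```bash
python3 - <<'E'
from h import *
c=lambda p:np.array(p)/4.4+[110-.4,150-.4]
B=np.array([onz("top",c(p),.010) for p in((476,97),(660,80),(672,262),(488,278))]);print("bed",B.round(4)[:,:2].tolist(),B.mean(0).round(4))
d=(B[0]-B[3]+B[1]-B[2]);print("gauge x yaw deg",np.degrees(np.arctan2(d[1],d[0]))); d=(B[0]-B[1]+B[3]-B[2]);print("y ax",np.degrees(np.arctan2(-d[0],d[1])))
print("sizes",np.linalg.norm(B-np.roll(B,1,0),axis=1).round(4))
T=np.array([onz("top",c(p),.022) for p in((131,195),(318,185),(325,397),(136,404))]);print("tray",T.round(4)[:,:2].tolist(),T.mean(0))
print("handle tri",tri((226.6,189.3),(257.5,172)),"onz .068",onz("top",(226.6,189.3),.068))
print("fixed jaw top",onz("top",c((640,168)),.034))
t=cv2.imread("pics/raw_side0.png")[:,:,::-1].copy()
for b in blobs(t,"copper",20): print(b[0],b[1])
E
```

```text
bed [[0.6438, 0.1232], [0.658, -0.0266], [0.5093, -0.0364], [0.4962, 0.1117]] [0.5768 0.043  0.01  ]
gauge x yaw deg 4.104294744743356
y ax 5.260278228297536
sizes [0.1481 0.1504 0.149  0.1487]
tray [[0.5616, 0.3985], [0.5699, 0.2483], [0.4003, 0.2391], [0.3945, 0.3891]] [0.48157286 0.31874998 0.022     ]
handle tri (array([0.57412811, 0.08815316, 0.0524822 ]), np.float64(0.0008560522057729421)) onz .068 [0.57254022 0.08704712 0.068     ]
fixed jaw top [ 0.58249058 -0.01058389  0.034     ]
[182.37206266  22.5613577 ] 766
[185.83092784  92.04948454] 485
[277.14606742 102.15730337] 89
[305.19900498 114.65671642] 201
[270.10204082 140.56122449] 98
[217.34942085 153.43629344] 518
[323.24472574 183.52742616] 237
[334.48 219.4 ] 50
[275.98453608 238.39175258] 194
[229.90291262 245.51456311] 206
[234.1838565  264.91928251] 223
```

```bash
cat >> h.py <<'E'
from scipy.spatial.transform import Rotation as Ro
def go(x,y,z,deg,show=True):
    """deltas from the present pose to TCP x,y,z with tool y at world angle deg, tool down"""
    o=robot.observe(); R=Ro.from_quat(o["tcp_rot"]); a=np.radians(deg)
    ty=np.array([np.cos(a),np.sin(a),0]); tz=np.array([0,0,-1.]); T=Ro.from_matrix(np.c_[np.cross(ty,tz),ty,tz])
    print("dpos",R.inv().apply(np.array([x,y,z])-o["tool_pos"]).round(4),"twist",(R.inv()*T).as_rotvec().round(4))
def st():
    o=robot.observe(); m=Ro.from_quat(o["tcp_rot"]).as_matrix()
    print(round(o["time_s"],2),o["tool_pos"].round(4),"yaw",np.degrees(np.arctan2(m[1,1],m[0,1])).round(2),"F",o["ft_force"].round(1),"gap",round(o["finger_gap"],3))
E
python3 -c "
from h import *
go(.447,-.251,.32,14); go(.447,-.251,.30,14)"
```

```text
dpos [ 0.354  -0.3039  0.0843] twist [-1.5000e-03 -1.3000e-03 -1.5183e+00]
dpos [ 0.354  -0.3038  0.1043] twist [-1.5000e-03 -1.3000e-03 -1.5183e+00]
```

```bash
python3 -m pendant '[{"delta_pos":[0.04,-0.034,0.01],"twist":[0,0,-0.17]},{"delta_pos":[0.085,-0.07,0.02],"twist":[0,0,-0.35]},{"delta_pos":[0.125,-0.105,0.03],"twist":[0,0,-0.53]},{"delta_pos":[0.165,-0.14,0.04],"twist":[0,0,-0.71]},{"delta_pos":[0.205,-0.175,0.05],"twist":[0,0,-0.88]}]' 0; python3 -c "
from h import *
st(); go(.447,-.251,.30,14)"
```

```text
time_s: 0.72
tool_pos: [0.3429, -0.4165, 0.3542]
tcp_rot: [0.83, 0.557, 0.0, -0.0]
ft_force: [0.1, -0.1, 0.3]
finger_gap: 1.0
0.72 [ 0.3429 -0.4165  0.3542] yaw -22.25 F [ 0.1 -0.1  0.3] gap 1.0
dpos [0.1926 0.0337 0.0542] twist [-1.000e-04 -2.000e-04 -6.328e-01]
```

```bash
python3 -m pendant '[{"delta_pos":[0.04,0.007,0.01],"twist":[0,0,-0.13]},{"delta_pos":[0.08,0.014,0.02],"twist":[0,0,-0.28]},{"delta_pos":[0.12,0.021,0.03],"twist":[0,0,-0.43]},{"delta_pos":[0.16,0.028,0.04],"twist":[0,0,-0.55]},{"delta_pos":[0.193,0.034,0.054],"twist":[0,0,-0.633]}]' 0 >/dev/null; python3 - <<'E'
from h import *
st(); t=cams.grab_frame("top"); s=cams.grab_frame("side")
for r in ingots("copper",t,s): print(*r)
go(.447,-.251,.175,14)
cv2.imwrite("pics/s1.png",cv2.resize(s[180:340,150:363],None,fx=3.7,fy=3.7)[:,:,::-1])
E
```

```text
1.35 [ 0.4485 -0.2516  0.3005] yaw 13.91 F [-0.2 -0.2 -0.6] gap 0.999
[0.749  0.0694] -77.5 77 [0.0012 0.6967 0.057  0.2357]
[ 0.7377 -0.1237] 14.1 38 [ 0.001   0.7383 -0.1239  0.0088]
[0.6575 0.2336] 80.3 114 [0.0019 0.6432 0.2221 0.0843]
[ 0.5657 -0.1739] -12.9 76 [ 0.      0.5656 -0.1738  0.0098]
[ 0.4486 -0.1803] -12.0 76 [ 0.      0.4485 -0.1801  0.0107]
[ 0.4453 -0.2496] 18.3 58 [ 0.0017  0.4461 -0.2497  0.0088]
dpos [-0.0017 -0.0024  0.1244] twist [-0.0002 -0.0036  0.0023]
```

View pics/s1.png

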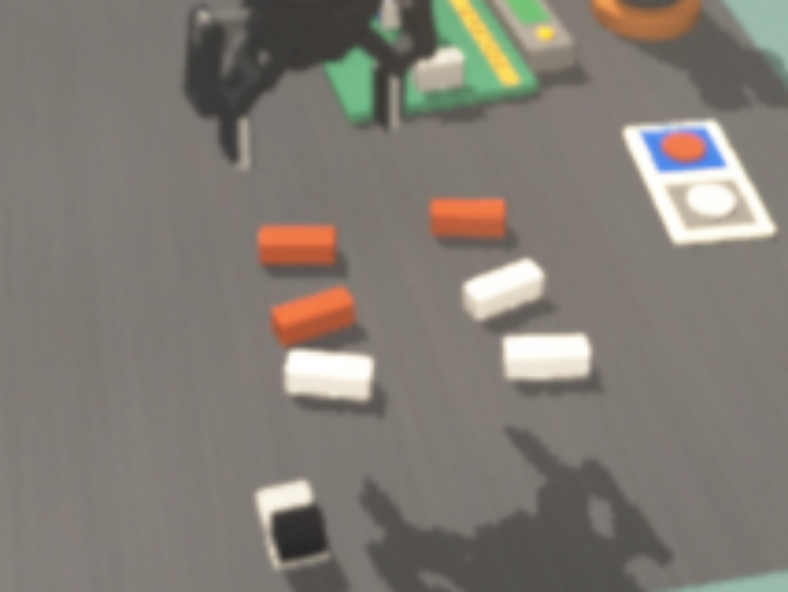

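The gripper is above ingot C3 (315,315 in the crop), open along its length; nothing has shifted. Now I descend, grip and lift.

```bash
python3 -m pendant '[{"delta_pos":[0,-0.002,0.04],"twist":[0,0,0]},{"delta_pos":[0,-0.002,0.085],"twist":[0,0,0]},{"delta_pos":[0,-0.002,0.115],"twist":[0,0,0]},{"delta_pos":[0,-0.002,0.125],"twist":[0,0,0]},{"delta_pos":[0,-0.002,0.125],"twist":[0,0,0]}]' 0 >/dev/null; python3 -c "from h import *;st()"
python3 -m pendant '[{"delta_pos":[0,0,0],"twist":[0,0,0]},{"delta_pos":[0,0,0],"twist":[0,0,0]},{"delta_pos":[0,0,0],"twist":[0,0,0]},{"delta_pos":[0,0,0],"twist":[0,0,0]},{"delta_pos":[0,0,0],"twist":[0,0,0]}]' 1 50 >/dev/null; python3 -c "from h import *;st()"
```

```text
2.08 [ 0.4458 -0.2539  0.1757] yaw 13.66 F [ 0.6 -0.3  0.4] gap 0.999
2.7 [ 0.4465 -0.2537  0.1773] yaw 13.69 F [-0.1 -0.2  5.3] gap 0.568
```

```bash
python3 -m pendant '[{"delta_pos":[0,0,-0.03],"twist":[0,0,0]},{"delta_pos":[0,0,-0.08],"twist":[0,0,0]},{"delta_pos":[0,0,-0.10],"twist":[0,0,0]},{"delta_pos":[0,0,-0.10],"twist":[0,0,0]},{"delta_pos":[0,0,-0.10],"twist":[0,0,0]}]' 1 50 >/dev/null; python3 -c "
from h import *;st();
t=cams.grab_frame('top'); s=cams.grab_frame('side')
for r in ingots('copper',t,s): print(*r)
for b in blobs(s,'copper',30,400,(150,180,363,340)): print(b[0],b[1])
go(.580,.0075,.28,4.7)"
```

```text
3.33 [ 0.4452 -0.2534  0.2749] yaw 13.68 F [-0.7  0.1 -1.9] gap 0.567
[0.7491 0.0686] -75.9 80 [0.0009 0.6965 0.0563 0.2364]
[ 0.7377 -0.1237] 14.1 38 [ 0.001   0.7383 -0.1239  0.0088]
[0.6573 0.2336] 82.0 113 [0.0013 0.6433 0.2221 0.0842]
[ 0.566  -0.1738] -13.8 75 [ 2.000e-04  5.658e-01 -1.737e-01  9.700e-03]
[ 0.448  -0.1801] -11.8 77 [ 4.000e-04  4.482e-01 -1.799e-01  1.060e-02]
[324.30049261 184.45320197] 203
[334.48 219.4 ] 50
[233.97156398 230.67772512] 211
[276.03626943 238.39378238] 193
[229.95121951 245.49268293] 205
dpos [ 0.2215  0.1926 -0.0055] twist [-0.0019 -0.0015  0.1571]
```

```bash
python3 -m pendant '[{"delta_pos":[0.04,0.035,-0.003],"twist":[0,0,0.02]},{"delta_pos":[0.085,0.075,-0.005],"twist":[0,0,0.06]},{"delta_pos":[0.13,0.113,-0.005],"twist":[0,0,0.1]},{"delta_pos":[0.175,0.152,-0.005],"twist":[0,0,0.14]},{"delta_pos":[0.218,0.189,-0.005],"twist":[0,0,0.157]}]' 1 50 >/dev/null; python3 -m pendant '[{"delta_pos":[0.0035,0.0036,0],"twist":[0,0,0]},{"delta_pos":[0.0035,0.0036,0],"twist":[0,0,0]},{"delta_pos":[0.0035,0.0036,0],"twist":[0,0,0]},{"delta_pos":[0.0035,0.0036,0],"twist":[0,0,0]},{"delta_pos":[0.0035,0.0036,0],"twist":[0,0,0]}]' 1 50 >/dev/null; python3 -c "
from h import *;st();
s=cams.grab_frame('side')
o,d=ray('side',(233.97,230.68)); print('held before', o+d*(.4465-o[0])/d[0], o+d*(-.2505-o[1])/d[1])
for b in blobs(s,'copper',30,400,(150,100,363,340)):
  o,d=ray('side',b[0]);print(b[0],b[1],o+d*(.580-o[0])/d[0], o+d*(.009-o[1])/d[1])
go(.580,.0075,.19,4.7)
cv2.imwrite('pics/s2.png',cv2.resize(s[100:260,150:363],None,fx=3.7,fy=3.7)[:,:,::-1])"
```

```text
4.67 [0.581  0.0058 0.2808] yaw 4.61 F [-0.3 -0.  -1.6] gap 0.568
held before [ 0.4465     -0.2578315   0.11368239] [ 0.44766221 -0.2505      0.10806919]
[305.25668449 114.90374332] 187 [ 0.58       -0.28942605  0.38828368] [0.68118492 0.009      0.25720623]
[267.4379562  166.71532847] 137 [ 0.58       -0.0056799   0.12109958] [0.58363354 0.009      0.11266049]
[323.21276596 183.45957447] 235 [ 0.58       -0.4124756   0.31125074] [0.75020539 0.009      0.04035846]
[334.48 219.4 ] 50 [ 0.58       -0.4774686   0.28044804] [ 0.79849763  0.009      -0.09317753]
[275.93193717 238.41361257] 191 [ 0.58       -0.12147209 -0.03262876] [ 0.6162929   0.009      -0.13836923]
[229.90196078 245.4754902 ] 204 [ 0.58        0.71953567 -0.72250483] [ 0.47593867  0.009      -0.14334014]
dpos [ 0.0016 -0.0009  0.0908] twist [ 0.0001  0.0003 -0.0013]
```

View pics/s2.png

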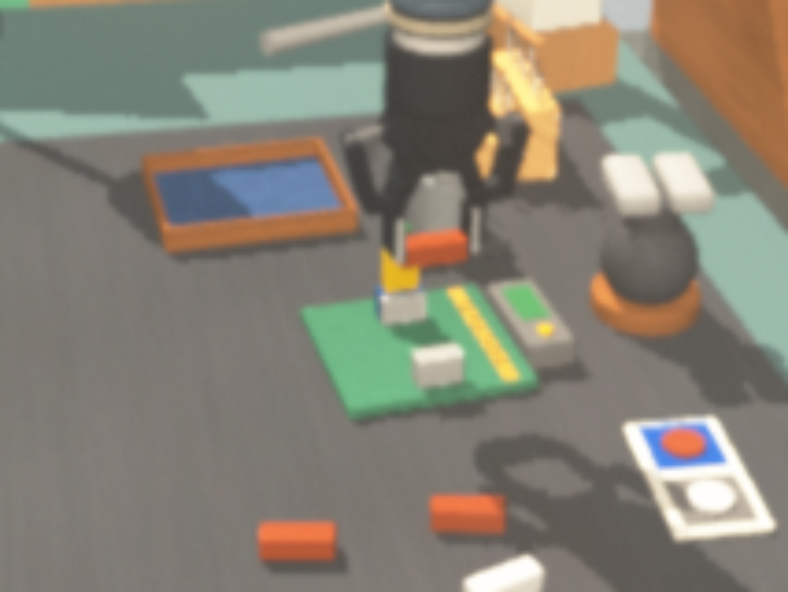

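The ingot is held level between the pads at (435,247) over the bed, with its centre 168 mm below the TCP. Lowering it onto the bed near the fixed jaw.

```bash
python3 -m pendant '[{"delta_pos":[0.002,-0.001,0.04],"twist":[0,0,0]},{"delta_pos":[0.002,-0.001,0.075],"twist":[0,0,0]},{"delta_pos":[0.002,-0.001,0.088],"twist":[0,0,0]},{"delta_pos":[0.002,-0.001,0.092],"twist":[0,0,0]},{"delta_pos":[0.002,-0.001,0.092],"twist":[0,0,0]}]' 1 50 >/dev/null; python3 -c "from h import *;st()"
python3 -m pendant '[{"delta_pos":[0,0,0],"twist":[0,0,0]},{"delta_pos":[0,0,0],"twist":[0,0,0]},{"delta_pos":[0,0,0],"twist":[0,0,0]},{"delta_pos":[0,0,-0.04],"twist":[0,0,0]},{"delta_pos":[0,0,-0.09],"twist":[0,0,0]}]' 0.1 50 >/dev/null; python3 -c "from h import *;st();go(.448,-.180,.28,-12)"
```

```text
5.35 [0.5806 0.0089 0.1896] yaw 4.69 F [-0.9 -0.  -1.5] gap 0.568
5.97 [0.5796 0.0087 0.2789] yaw 4.71 F [ 0.5 -0.3  0.3] gap 0.905
dpos [-0.1772 -0.1467 -0.0008] twist [-2.600e-03  1.000e-04  2.917e-01]
```

```bash
python3 -m pendant '[{"delta_pos":[-0.045,-0.037,0],"twist":[0,0,0.07]},{"delta_pos":[-0.09,-0.074,0],"twist":[0,0,0.15]},{"delta_pos":[-0.135,-0.111,0],"twist":[0,0,0.22]},{"delta_pos":[-0.177,-0.147,0],"twist":[0,0,0.292]},{"delta_pos":[-0.177,-0.147,0],"twist":[0,0,0.292]}]' 0 >/dev/null; python3 - <<'E'
from h import *
st(); t=cams.grab_frame("top"); s=cams.grab_frame("side")
for r in ingots("copper",t,s): print(*r)
for b in blobs(s,'copper',30,400,(150,150,363,340)): print(b[0],b[1])
go(.448,-.180,.175,-12)
E
```

```text
6.6 [ 0.4453 -0.1835  0.2786] yaw -12.52 F [-0.3  0.  -0.7] gap 0.998
[0.7485 0.0695] -76.8 78 [0.0025 0.6968 0.0569 0.2364]
[ 0.738  -0.1236] -0.3 37 [ 0.0008  0.7385 -0.1237  0.0087]
[0.6575 0.2336] 80.3 114 [0.0017 0.6433 0.2221 0.0842]
[0.5807 0.0125] 5.6 59 [ 0.0174  0.6091  0.0139 -0.1422]
[ 0.5657 -0.1739] -12.9 76 [ 1.000e-04  5.656e-01 -1.738e-01  9.800e-03]
[200.17272727 162.4       ] 110
[323.13983051 183.46186441] 236
[334.48 219.4 ] 50
[276.03626943 238.39378238] 193
[229.95121951 245.49268293] 205
dpos [-2.000e-04 -1.000e-04  1.041e-01] twist [ 0.0011 -0.0001 -0.0014]
```

```bash
python3 -m pendant '[{"delta_pos":[0,0,0.045],"twist":[0,0,0]},{"delta_pos":[0,0,0.085],"twist":[0,0,0]},{"delta_pos":[0,0,0.102],"twist":[0,0,0]},{"delta_pos":[0,0,0.102],"twist":[0,0,0]},{"delta_pos":[0,0,0.102],"twist":[0,0,0]}]' 0 >/dev/null; python3 -c "from h import *;st()"
python3 -m pendant '[{"delta_pos":[0,0,0],"twist":[0,0,0]},{"delta_pos":[0,0,0],"twist":[0,0,0]},{"delta_pos":[0,0,0],"twist":[0,0,0]},{"delta_pos":[0,0,0],"twist":[0,0,0]},{"delta_pos":[0,0,-0.02],"twist":[0,0,0]}]' 1 50 >/dev/null
python3 -m pendant '[{"delta_pos":[0,0,-0.05],"twist":[0,0,0]},{"delta_pos":[0,0,-0.08],"twist":[0,0,0]},{"delta_pos":[0,0,-0.08],"twist":[0,0,0]},{"delta_pos":[0,0,-0.08],"twist":[0,0,0]},{"delta_pos":[0,0,-0.08],"twist":[0,0,0]}]' 1 50 >/dev/null; python3 -c "from h import *;st();go(.5785,.0365,.28,4.7)"
```

```text
7.33 [ 0.449  -0.1794  0.1778] yaw -11.98 F [-0.7  0.4  1.3] gap 1.002
8.57 [ 0.4474 -0.1796  0.2754] yaw -12.03 F [-0.6 -0.7 -2. ] gap 0.567
dpos [ 0.2387  0.0832 -0.0047] twist [-0.0026 -0.0008 -0.292 ]
```

```bash
python3 -m pendant '[{"delta_pos":[0.055,0.019,0],"twist":[0,0,-0.07]},{"delta_pos":[0.11,0.038,-0.005],"twist":[0,0,-0.15]},{"delta_pos":[0.165,0.057,-0.005],"twist":[0,0,-0.22]},{"delta_pos":[0.215,0.075,-0.005],"twist":[0,0,-0.28]},{"delta_pos":[0.239,0.083,-0.005],"twist":[0,0,-0.292]}]' 1 50 >/dev/null; python3 - <<'E'
from h import *
cams.grab_frame("top");s=cams.grab_frame("side");st()
for b in blobs(s,'copper',30,400,(150,150,363,340)):
  o,d=ray('side',b[0]);print(b[0],b[1], o+d*(.036-o[1])/d[1])
go(.5776,.0365,.189,4.7)
E
```

```text
9.3 [0.5796 0.0406 0.2805] yaw 5.02 F [-1.   0.5 -1.2] gap 0.567
[218.7724359  161.01282051] 312 [0.45460617 0.036      0.12874333]
[264.45801527 160.83969466] 131 [0.58135313 0.036      0.1166818 ]
[323.33050847 183.52966102] 236 [0.76150063 0.036      0.02271853]
[261.96296296 193.85185185] 54 [0.57632501 0.036      0.00893795]
[334.48 219.4 ] 50 [ 0.81062469  0.036      -0.11391451]
[276.13846154 238.37435897] 195 [ 0.62446008  0.036      -0.1601983 ]
dpos [-0.0041 -0.0023  0.0915] twist [-0.0007 -0.0029  0.0057]
```

```bash
python3 -m pendant '[{"delta_pos":[0,-0.001,0.03],"twist":[0,0,0]},{"delta_pos":[0,-0.001,0.06],"twist":[0,0,0]},{"delta_pos":[0,-0.001,0.08],"twist":[0,0,0]},{"delta_pos":[0,-0.001,0.08],"twist":[0,0,0]},{"delta_pos":[0,-0.001,0.08],"twist":[0,0,0]}]' 1 50 >/dev/null; python3 -c "from h import *;st();go(.5776,.0365,.189,4.7)"
```

```text
9.93 [0.5784 0.0366 0.2024] yaw 4.68 F [ 0.1  0.5 -1. ] gap 0.568
dpos [-0.     -0.0008  0.0134] twist [ 0.0013 -0.     -0.0003]
```

```bash
python3 -m pendant '[{"delta_pos":[0,0,0.008],"twist":[0,0,0]},{"delta_pos":[0,0,0.013],"twist":[0,0,0]},{"delta_pos":[0,0,0.014],"twist":[0,0,0]},{"delta_pos":[0,0,0.014],"twist":[0,0,0]},{"delta_pos":[0,0,0.014],"twist":[0,0,0]}]' 1 50 >/dev/null; python3 -c "from h import *;st()"
python3 -m pendant '[{"delta_pos":[0,0,0],"twist":[0,0,0]},{"delta_pos":[0,0,0],"twist":[0,0,0]},{"delta_pos":[0,0,0],"twist":[0,0,0]},{"delta_pos":[0,0,-0.04],"twist":[0,0,0]},{"delta_pos":[0,0,-0.09],"twist":[0,0,0]}]' 0.1 50 >/dev/null; python3 -c "from h import *;st();go(.5657,-.1738,.28,-13.5)"
```

```text
10.55 [0.5779 0.0366 0.188 ] yaw 4.7 F [-1.5 -1.   2.8] gap 0.568
11.18 [0.5776 0.0365 0.2776] yaw 4.71 F [ 0.7 -0.4  0.5] gap 0.9
dpos [-0.2086 -0.0292 -0.0023] twist [-2.800e-03  1.000e-04  3.178e-01]
```

```bash
python3 -m pendant '[{"delta_pos":[-0.055,-0.008,0],"twist":[0,0,0.08]},{"delta_pos":[-0.11,-0.015,0],"twist":[0,0,0.17]},{"delta_pos":[-0.165,-0.023,0],"twist":[0,0,0.25]},{"delta_pos":[-0.2085,-0.029,0],"twist":[0,0,0.318]},{"delta_pos":[-0.2085,-0.029,0],"twist":[0,0,0.318]}]' 0 >/dev/null; python3 - <<'E'
from h import *
t=cams.grab_frame("top"); s=cams.grab_frame("side");t=cams.grab_frame("top");st()
for r in ingots("copper",t): print(*r)
for b in blobs(s,'copper',30,400,(150,150,363,340)): print(b[0],b[1])
go(.5657,-.1738,.177,-13.5)
E
```

```text
11.95 [ 0.5663 -0.1723  0.2777] yaw -13.42 F [ 0.2  0.8 -0.8] gap 1.005
[0.7491 0.0687] -75.9 78 None
[ 0.7377 -0.1237] 14.1 38 None
[0.6573 0.2336] 82.0 113 None
[0.5793 0.0375] 6.4 71 None
[0.5814 0.0133] 7.5 65 None
[218.79354839 161.05806452] 310
[323.46153846 183.51709402] 234
[265.54320988 189.56790123] 81
[334.48 219.4 ] 50
[275.98453608 238.39175258] 194
dpos [-0.0017 -0.0002  0.1007] twist [-0.0001 -0.001   0.0014]
```

```bash
python3 -m pendant '[{"delta_pos":[-0.001,0,0.045],"twist":[0,0,0]},{"delta_pos":[-0.001,0,0.085],"twist":[0,0,0]},{"delta_pos":[-0.001,0,0.101],"twist":[0,0,0]},{"delta_pos":[-0.001,0,0.101],"twist":[0,0,0]},{"delta_pos":[-0.001,0,0.101],"twist":[0,0,0]}]' 0 >/dev/null; python3 -c "from h import *;st()"
python3 -m pendant '[{"delta_pos":[0,0,0],"twist":[0,0,0]},{"delta_pos":[0,0,0],"twist":[0,0,0]},{"delta_pos":[0,0,0],"twist":[0,0,0]},{"delta_pos":[0,0,0],"twist":[0,0,0]},{"delta_pos":[0,0,-0.02],"twist":[0,0,0]}]' 1 50 >/dev/null
python3 -m pendant '[{"delta_pos":[0,0,-0.05],"twist":[0,0,0]},{"delta_pos":[0,0,-0.08],"twist":[0,0,0]},{"delta_pos":[0,0,-0.08],"twist":[0,0,0]},{"delta_pos":[0,0,-0.08],"twist":[0,0,0]},{"delta_pos":[0,0,-0.08],"twist":[0,0,0]}]' 1 50 >/dev/null; python3 -c "from h import *;st();go(.5758,.0595,.28,4.7)"
```

```text
12.57 [ 0.5669 -0.1741  0.1782] yaw -13.47 F [0.4 0.2 0.8] gap 0.999
13.82 [ 0.5653 -0.1745  0.2753] yaw -13.52 F [ 0.6 -0.6 -0.8] gap 0.568
dpos [ 0.23   -0.0445 -0.0046] twist [-0.0029 -0.0005 -0.318 ]
```

```bash
python3 -m pendant '[{"delta_pos":[0.055,-0.011,0],"twist":[0,0,-0.08]},{"delta_pos":[0.11,-0.022,-0.005],"twist":[0,0,-0.17]},{"delta_pos":[0.165,-0.032,-0.005],"twist":[0,0,-0.25]},{"delta_pos":[0.21,-0.041,-0.005],"twist":[0,0,-0.3]},{"delta_pos":[0.23,-0.0445,-0.005],"twist":[0,0,-0.318]}]' 1 50 >/dev/null;  python3 -m pendant '[{"delta_pos":[0,0,0.0],"twist":[0,0,0]},{"delta_pos":[0,0,0.03],"twist":[0,0,0]},{"delta_pos":[0,0,0.06],"twist":[0,0,0]},{"delta_pos":[0,0,0.06],"twist":[0,0,0]},{"delta_pos":[0,0,0.06],"twist":[0,0,0]}]' 1 50 >/dev/null; python3 - <<'E'
from h import *
s=cams.grab_frame("side");st();go(.5758,.0595,.188,4.7)
cv2.imwrite('pics/s3.png',cv2.resize(s[120:230,190:337],None,fx=5,fy=5,interpolation=cv2.INTER_CUBIC)[:,:,::-1])
E
```

```text
15.12 [0.5772 0.0587 0.2228] yaw 4.6 F [ 0.3  0.1 -2.1] gap 0.568
dpos [ 0.0009 -0.0014  0.0348] twist [ 0.002   0.0004 -0.0017]
```

View pics/s3.png

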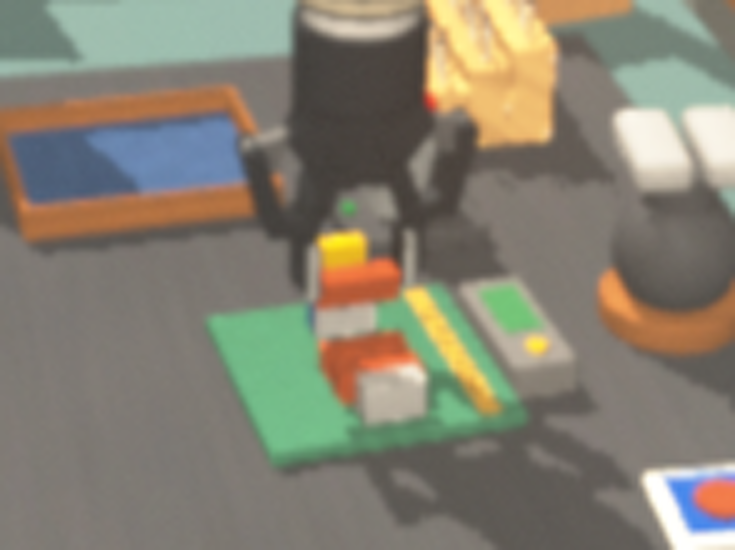

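The third ingot is at (358,283), between the placed pair (375,355) and the jaw (345,320), and the jaw is clear. Lowering and releasing.

```bash
python3 -m pendant '[{"delta_pos":[0,-0.001,0.012],"twist":[0,0,0]},{"delta_pos":[0,-0.001,0.025],"twist":[0,0,0]},{"delta_pos":[0,-0.001,0.035],"twist":[0,0,0]},{"delta_pos":[0,-0.001,0.035],"twist":[0,0,0]},{"delta_pos":[0,-0.001,0.035],"twist":[0,0,0]}]' 1 50 >/dev/null; python3 -c "from h import *;st()"
python3 -m pendant '[{"delta_pos":[0,0,0],"twist":[0,0,0]},{"delta_pos":[0,0,0],"twist":[0,0,0]},{"delta_pos":[0,0,0],"twist":[0,0,0]},{"delta_pos":[0,0,-0.04],"twist":[0,0,0]},{"delta_pos":[0,0,-0.08],"twist":[0,0,0]}]' 0.1 50 >/dev/null; python3 -c "from h import *;st();go(.5695,.135,.27,4.7)"
```

```text
15.75 [0.5753 0.0595 0.1874] yaw 4.71 F [-4.5 -0.8  9.8] gap 0.565
16.38 [0.5753 0.0595 0.267 ] yaw 4.71 F [ 0.6  0.3 -0.1] gap 0.897
dpos [ 0.0757  0.0004 -0.0029] twist [-0.0014 -0.0003  0.0001]
```

```bash
python3 -m pendant '[{"delta_pos":[0.04,0,0],"twist":[0,0,0]},{"delta_pos":[0.076,0,0],"twist":[0,0,0]},{"delta_pos":[0.076,0,0],"twist":[0,0,0]},{"delta_pos":[0.076,0,0],"twist":[0,0,0]},{"delta_pos":[0.076,0,0],"twist":[0,0,0]}]' 1 30 >/dev/null; python3 - <<'E'
from h import *
t=cams.grab_frame("top");s=cams.grab_frame("side");st()
for r in ingots("copper",t): print(*r)
for r in ingots("white",t): print(*r)
for n,i in(("t",t),("s",s)):
  for b in blobs(i,"yellow",8,200,(200,150,300,220)): print(n,b[0],b[1])
go(.5695,.133,.2165,4.7)
cv2.imwrite('pics/t3.png',cv2.resize(t[140:240,160:340],None,fx=4.4,fy=4.4,interpolation=cv2.INTER_CUBIC)[:,:,::-1])
E
```

```text
17.1 [0.5695 0.134  0.2665] yaw 4.59 F [-0.1 -0.6 -0. ] gap 0.001
[0.749  0.0691] -76.9 79 None
[ 0.7377 -0.1237] 14.1 38 None
[0.6665 0.239 ] -64.8 49 None
[0.5788 0.0381] 7.3 70 None
[0.5808 0.0126] 4.0 56 None
[0.5758 0.0612] 7.0 55 None
[ 0.7364 -0.1862] -81.8 59 None
[ 0.5799 -0.3158] -7.8 77 None
[ 0.5701 -0.2498] 19.3 76 None
[ 0.4474 -0.3048] -18.7 76 None
[ 0.4067 -0.3981] 5.1 53 None
s [257.5046729  172.07476636] 107
s [277.56521739 185.82608696] 46
dpos [-0.001 -0.     0.05 ] twist [-0.0003  0.0006 -0.0019]
```

View pics/t3.png

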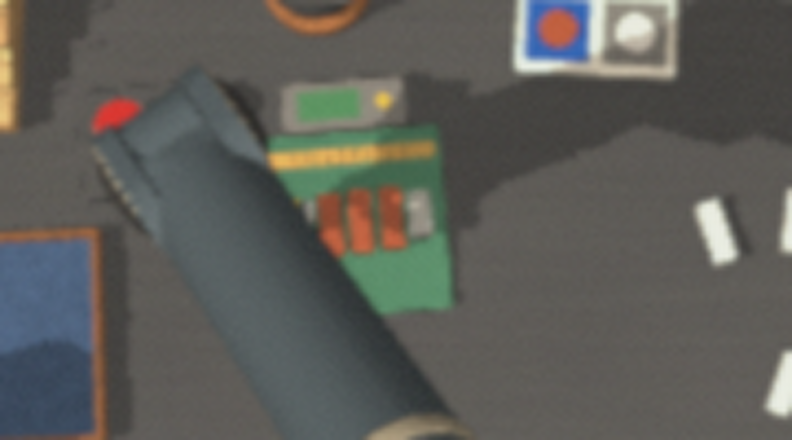

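All three copper ingots (330,225), (360,222) and (392,217) lie between the jaws, parallel to gauge x. Next I lower behind the handle and push.

```bash
python3 -m pendant '[{"delta_pos":[0,0,0.025],"twist":[0,0,0]},{"delta_pos":[0,0,0.05],"twist":[0,0,0]},{"delta_pos":[0,0,0.05],"twist":[0,0,0]},{"delta_pos":[-0.008,0,0.05],"twist":[0,0,0]},{"delta_pos":[-0.015,0,0.05],"twist":[0,0,0]}]' 1 30 >/dev/null; python3 -c "from h import *;st()"
python3 -m pendant '[{"delta_pos":[-0.005,0,0],"twist":[0,0,0]},{"delta_pos":[-0.01,0,0],"twist":[0,0,0]},{"delta_pos":[-0.015,0,0],"twist":[0,0,0]},{"delta_pos":[-0.02,0,0],"twist":[0,0,0]},{"delta_pos":[-0.025,0,0],"twist":[0,0,0]}]' 1 30 >/dev/null; python3 -c "from h import *;st()"
```

```text
17.73 [0.571  0.1195 0.2178] yaw 4.66 F [ 0.4  0.1 -0.4] gap 0.003
18.35 [0.5722 0.0976 0.217 ] yaw 4.82 F [-0.7  7.  -1.1] gap -0.001
```

```bash
python3 -m pendant '[{"delta_pos":[-0.003,0,0],"twist":[0,0,0]},{"delta_pos":[-0.006,0,0],"twist":[0,0,0]},{"delta_pos":[-0.009,0,0],"twist":[0,0,0]},{"delta_pos":[-0.011,0,0],"twist":[0,0,0]},{"delta_pos":[-0.011,0,0],"twist":[0,0,0]}]' 1 30 >/dev/null; python3 -c "from h import *;st()"
python3 -m pendant '[{"delta_pos":[-0.001,0,0],"twist":[0,0,0]},{"delta_pos":[-0.002,0,0],"twist":[0,0,0]},{"delta_pos":[-0.003,0,0],"twist":[0,0,0]},{"delta_pos":[-0.003,0,0],"twist":[0,0,0]},{"delta_pos":[-0.003,0,0],"twist":[0,0,0]}]' 1 30 >/dev/null; python3 -c "from h import *;st()"
```

```text
18.98 [0.5731 0.087  0.217 ] yaw 4.83 F [ 0.   5.5 -0.4] gap -0.0
19.6 [0.5733 0.0845 0.217 ] yaw 4.86 F [-1.   7.5 -1.2] gap -0.002
```

```bash
python3 -m pendant '[{"delta_pos":[-0.001,0,0],"twist":[0,0,0]},{"delta_pos":[-0.002,0,0],"twist":[0,0,0]},{"delta_pos":[-0.003,0,0],"twist":[0,0,0]},{"delta_pos":[-0.003,0,0],"twist":[0,0,0]},{"delta_pos":[-0.003,0,0],"twist":[0,0,0]}]' 1 30 >/dev/null; python3 -c "from h import *;st()"
python3 -m pendant '[{"delta_pos":[-0.001,0,0],"twist":[0,0,0]},{"delta_pos":[-0.002,0,0],"twist":[0,0,0]},{"delta_pos":[-0.002,0,0],"twist":[0,0,0]},{"delta_pos":[-0.002,0,0],"twist":[0,0,0]},{"delta_pos":[-0.002,0,0],"twist":[0,0,0]}]' 1 30 >/dev/null; python3 -c "from h import *;st()"
```

```text
20.23 [0.5734 0.0824 0.217 ] yaw 4.9 F [-1.   9.5 -1.1] gap 0.002
20.85 [0.5734 0.082  0.217 ] yaw 4.98 F [-2.2 12.7 -2. ] gap -0.001
```

```bash
python3 -m pendant '[{"delta_pos":[-0.001,0,0],"twist":[0,0,0]},{"delta_pos":[-0.003,0,0],"twist":[0,0,0]},{"delta_pos":[-0.004,0,0],"twist":[0,0,0]},{"delta_pos":[-0.004,0,0],"twist":[0,0,0]},{"delta_pos":[-0.004,0,0],"twist":[0,0,0]}]' 1 30 >/dev/null; python3 -c "from h import *;st()"; python3 - <<'E'
from h import *
s=cams.grab_frame("side")
cv2.imwrite('pics/s4.png',cv2.resize(s[120:230,190:337],None,fx=5,fy=5,interpolation=cv2.INTER_CUBIC)[:,:,::-1])
E
```

```text
21.48 [0.5733 0.0811 0.2171] yaw 5.11 F [-1.  18.9 -3.9] gap -0.002
```

View pics/s4.png

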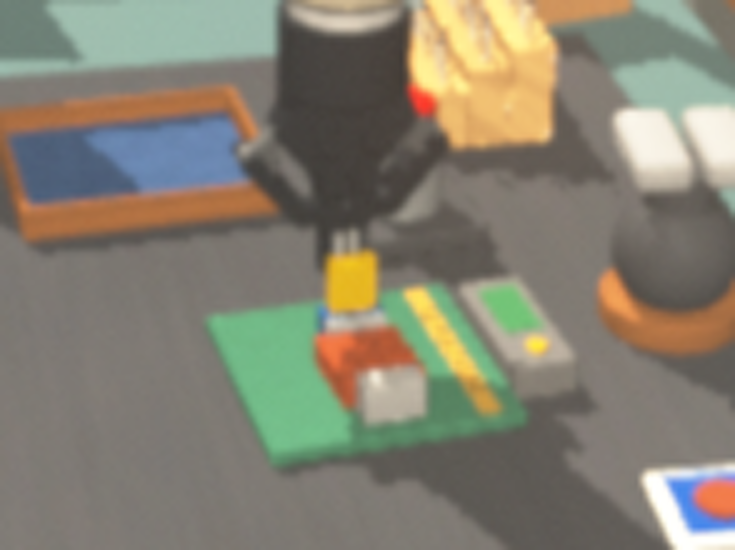

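The batch is squeezed between the jaws at (370,360). Backing off, then to the plunger.

```bash
python3 -m pendant '[{"delta_pos":[0.015,0,0],"twist":[0,0,0]},{"delta_pos":[0.03,0,-0.02],"twist":[0,0,0]},{"delta_pos":[0.03,0,-0.06],"twist":[0,0,0]},{"delta_pos":[0.03,0,-0.1],"twist":[0,0,0]},{"delta_pos":[0.03,0,-0.1],"twist":[0,0,0]}]' 1 30 >/dev/null; python3 - <<'E'
from h import *
cams.grab_frame("top");s=cams.grab_frame("side");st()
b=[x for x in blobs(s,"copper",30,200,(255,120,285,165))]; print(b)
go(.643,.222,.29,14)
E
```

```text
22.25 [0.5718 0.1016 0.3167] yaw 4.66 F [ 0.2  0.3 -1.2] gap 0.001
[(array([269.96938776, 140.60204082]), np.int32(98), np.float64(0.024078352277953425), ((270.0, 140.5), (7.0, 14.0), 90.0))]
dpos [0.1142 0.0807 0.0266] twist [ 0.      0.0013 -0.1631]
```

```bash
python3 -m pendant '[{"delta_pos":[0.04,0.03,0],"twist":[0,0,-0.06]},{"delta_pos":[0.085,0.06,0],"twist":[0,0,-0.12]},{"delta_pos":[0.114,0.081,0.01],"twist":[0,0,-0.163]},{"delta_pos":[0.114,0.081,0.027],"twist":[0,0,-0.163]},{"delta_pos":[0.114,0.081,0.027],"twist":[0,0,-0.163]}]' 1 30 >/dev/null; python3 -c "from h import *;st()"
python3 -m pendant '[{"delta_pos":[0,0,0.01],"twist":[0,0,0]},{"delta_pos":[0,0,0.02],"twist":[0,0,0]},{"delta_pos":[0,0,0.027],"twist":[0,0,0]},{"delta_pos":[0,0,0.03],"twist":[0,0,0]},{"delta_pos":[0,0,0.032],"twist":[0,0,0]}]' 1 30 >/dev/null; python3 -c "from h import *;st()"
```

```text
22.88 [0.6424 0.2211 0.2861] yaw 14.01 F [ 0.2 -0.6 -0.2] gap 0.0
23.5 [0.6434 0.2221 0.258 ] yaw 14.02 F [-1.6 -2.5  4.7] gap -0.001
```

```bash
python3 -m pendant '[{"delta_pos":[0,0,0.003],"twist":[0,0,0]},{"delta_pos":[0,0,0.006],"twist":[0,0,0]},{"delta_pos":[0,0,0.009],"twist":[0,0,0]},{"delta_pos":[0,0,0.011],"twist":[0,0,0]},{"delta_pos":[0,0,0.011],"twist":[0,0,0]}]' 1 30 >/dev/null; python3 -c "from h import *;st()"
```

```text
24.12 [0.6434 0.2226 0.2512] yaw 14.0 F [-9.2 -7.4 24.9] gap -0.001
```

```bash
python3 -m pendant '[{"delta_pos":[0,0,0],"twist":[0,0,0]},{"delta_pos":[0,0,0],"twist":[0,0,0]},{"delta_pos":[0,0,-0.03],"twist":[0,0,0]},{"delta_pos":[0,0,-0.06],"twist":[0,0,0]},{"delta_pos":[0,0,-0.08],"twist":[0,0,0]}]' 1 30 >/dev/null;  python3 - <<'E'
from h import *
s=cams.grab_frame("side");t=cams.grab_frame("top");st()
for b in blobs(t,"yellow",8,60,(200,150,300,220)): print(b[0],b[1],onz("top",b[0],.068))
for r in ingots("copper",t,amax=260): print(*r)
for r in ingots("white",t): print(*r)
go(.580,.0,.32,4.7)
cv2.imwrite('pics/t5.png',cv2.resize(t[140:240,160:340],None,fx=4.4,fy=4.4,interpolation=cv2.INTER_CUBIC)[:,:,::-1])
E
```

```text
24.85 [0.6438 0.2234 0.329 ] yaw 14.05 F [ 0.1 -0.6  0. ] gap -0.001
[232.76190476 188.95238095] 21 [0.57377893 0.06586966 0.068     ]
[0.7499 0.0695] -77.2 76 None
[ 0.7372 -0.1236] 22.3 36 None
[0.5795 0.0258] -52.4 188 None
[0.7856 0.0878] 87.6 147 None
[ 0.7328 -0.1859] 67.3 61 None
[ 0.5799 -0.3157] -7.8 78 None
[ 0.5851 -0.0106] 11.3 37 None
[ 0.5701 -0.2498] 19.3 76 None
[ 0.4476 -0.3047] -19.3 75 None
[ 0.4067 -0.3981] 5.1 53 None
dpos [-0.2012 -0.1162  0.0082] twist [ 0.0048 -0.0015  0.1632]
```

View pics/t5.png

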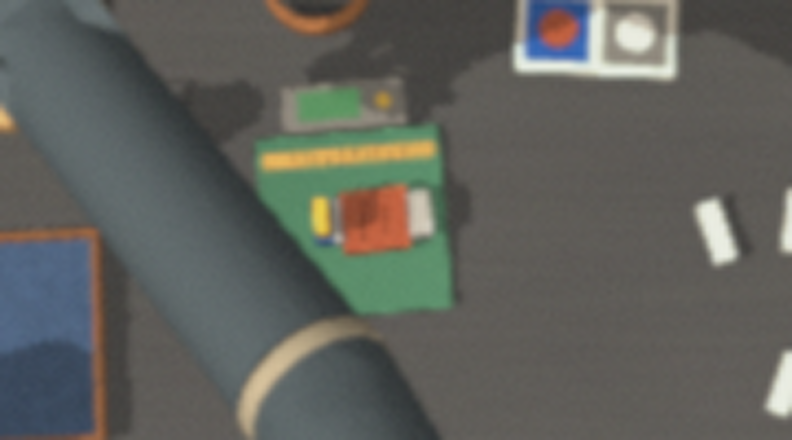

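The jaws still grip the batch at (375,217). Going to the front of the handle to open the jaw.

```bash
python3 -c "from h import *;go(.5775,.037,.30,4.7)"
```

```text
dpos [-0.1647 -0.1097  0.0283] twist [ 0.0048 -0.0015  0.1632]
```

```bash
python3 -m pendant '[{"delta_pos":[-0.045,-0.03,0],"twist":[0,0,0.05]},{"delta_pos":[-0.09,-0.06,0.01],"twist":[0,0,0.1]},{"delta_pos":[-0.135,-0.09,0.02],"twist":[0,0,0.14]},{"delta_pos":[-0.165,-0.11,0.028],"twist":[0,0,0.163]},{"delta_pos":[-0.165,-0.11,0.028],"twist":[0,0,0.163]}]' 1 30 >/dev/null; python3 -m pendant '[{"delta_pos":[0,0,0.02],"twist":[0,0,0]},{"delta_pos":[0,0,0.05],"twist":[0,0,0]},{"delta_pos":[0,0,0.07],"twist":[0,0,0]},{"delta_pos":[0,0,0.07],"twist":[0,0,0]},{"delta_pos":[0,0,0.07],"twist":[0,0,0]}]' 1 30 >/dev/null; python3 -c "from h import *;st();go(.5775,.037,.2165,4.7)"
```

```text
26.1 [0.5771 0.0366 0.229 ] yaw 4.75 F [-0.6 -1.1  0.3] gap -0.008
dpos [0.0004 0.0005 0.0125] twist [ 0.001  -0.0005  0.0009]
```

```bash
python3 -m pendant '[{"delta_pos":[0,0,0.011],"twist":[0,0,0]},{"delta_pos":[0,0,0.011],"twist":[0,0,0]},{"delta_pos":[0.005,0,0.011],"twist":[0,0,0]},{"delta_pos":[0.01,0,0.011],"twist":[0,0,0]},{"delta_pos":[0.016,0,0.011],"twist":[0,0,0]}]' 1 30 >/dev/null; python3 -c "from h import *;st()"
python3 -m pendant '[{"delta_pos":[0.006,0,0],"twist":[0,0,0]},{"delta_pos":[0.012,0,0],"twist":[0,0,0]},{"delta_pos":[0.018,0,0],"twist":[0,0,0]},{"delta_pos":[0.024,0,0],"twist":[0,0,0]},{"delta_pos":[0.026,0,0],"twist":[0,0,0]}]' 1 30 >/dev/null; python3 -c "from h import *;st()"
python3 -m pendant '[{"delta_pos":[-0.008,0,0],"twist":[0,0,0]},{"delta_pos":[-0.015,0,-0.03],"twist":[0,0,0]},{"delta_pos":[-0.015,0,-0.08],"twist":[0,0,0]},{"delta_pos":[-0.015,0,-0.08],"twist":[0,0,0]},{"delta_pos":[-0.015,0,-0.08],"twist":[0,0,0]}]' 0 30 >/dev/null; python3 - <<'E'
from h import *
cams.grab_frame("top");s=cams.grab_frame("side");st()
cv2.imwrite('pics/s6.png',cv2.resize(s[120:230,190:337],None,fx=5,fy=5,interpolation=cv2.INTER_CUBIC)[:,:,::-1])
E
```

```text
26.73 [0.5755 0.0515 0.218 ] yaw 4.71 F [ 0.8 -5.4  2.6] gap -0.002
27.35 [0.5734 0.0768 0.218 ] yaw 4.66 F [-0.2 -5.5  3.6] gap 0.005
28.07 [0.5738 0.0626 0.2964] yaw 4.71 F [-0.  -0.4  0. ] gap 1.004
```

View pics/s6.png

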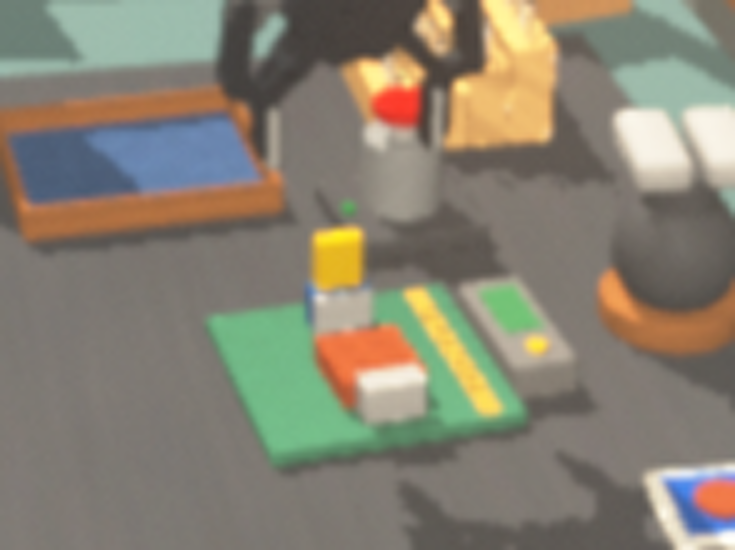

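The jaw is open (face at (343,312)), and the batch is still lying together against the fixed jaw. Picking the outer ingot with the pads 5 mm to its free side.

```bash
python3 -c "from h import *;go(.577,.048,.188,4.7)"
```

```text
dpos [-0.0149  0.0022  0.1084] twist [-0.0024 -0.0002  0.0002]
```

```bash
python3 -m pendant '[{"delta_pos":[-0.015,0.002,0.02],"twist":[0,0,0]},{"delta_pos":[-0.015,0.002,0.05],"twist":[0,0,0]},{"delta_pos":[-0.015,0.002,0.085],"twist":[0,0,0]},{"delta_pos":[-0.015,0.002,0.108],"twist":[0,0,0]},{"delta_pos":[-0.015,0.002,0.108],"twist":[0,0,0]}]' 0 >/dev/null; python3 -c "from h import *;st()"
python3 -m pendant '[{"delta_pos":[0,0,0],"twist":[0,0,0]},{"delta_pos":[0,0,0],"twist":[0,0,0]},{"delta_pos":[0,0,0],"twist":[0,0,0]},{"delta_pos":[0,0,0],"twist":[0,0,0]},{"delta_pos":[0,0,-0.01],"twist":[0,0,0]}]' 1 50 >/dev/null; python3 -c "from h import *;st()"
python3 -m pendant '[{"delta_pos":[0,0,-0.03],"twist":[0,0,0]},{"delta_pos":[0,0,-0.07],"twist":[0,0,0]},{"delta_pos":[0,0,-0.09],"twist":[0,0,0]},{"delta_pos":[0,0,-0.09],"twist":[0,0,0]},{"delta_pos":[0,0,-0.09],"twist":[0,0,0]}]' 1 50 >/dev/null; python3 - <<'E'
from h import *
t=cams.grab_frame("top");s=cams.grab_frame("side");st()
for b in blobs(s,'copper',30,400,(180,120,290,220)): print(b[0],b[1])
go(.480,.360,.30,4)
E
```

```text
28.7 [0.5763 0.0466 0.1861] yaw 4.66 F [-0.1  0.   0.2] gap 1.003
29.32 [0.5771 0.0478 0.1995] yaw 4.71 F [-1.4  0.6 -0.7] gap 0.565
30.05 [0.5771 0.0477 0.2881] yaw 4.7 F [ 0.6 -0.4 -1.2] gap 0.566
[266.65384615 140.57692308] 52
[262.68115942 159.74637681] 138
[262.14814815 192.24074074] 108
dpos [ 0.3192 -0.0712 -0.0117] twist [-0.003   0.0001  0.0122]
```

```bash
python3 -m pendant '[{"delta_pos":[0.06,-0.013,0],"twist":[0,0,0]},{"delta_pos":[0.12,-0.027,-0.01],"twist":[0,0,0]},{"delta_pos":[0.18,-0.04,-0.01],"twist":[0,0,0.01]},{"delta_pos":[0.24,-0.053,-0.01],"twist":[0,0,0.012]},{"delta_pos":[0.3,-0.067,-0.01],"twist":[0,0,0.012]}]' 1 50 >/dev/null;python3 -m pendant '[{"delta_pos":[0.019,-0.004,0],"twist":[0,0,0]},{"delta_pos":[0.019,-0.004,0.03],"twist":[0,0,0]},{"delta_pos":[0.019,-0.004,0.06],"twist":[0,0,0]},{"delta_pos":[0.019,-0.004,0.08],"twist":[0,0,0]},{"delta_pos":[0.019,-0.004,0.08],"twist":[0,0,0]}]' 1 50 >/dev/null; python3 -c "from h import *;cams.grab_frame('side');st();go(.48,.36,.183,4)"
```

```text
31.35 [0.4812 0.3598 0.2191] yaw 3.98 F [-0.2 -0.1 -1.3] gap 0.564
dpos [ 0.0003 -0.0011  0.0361] twist [-0.0011  0.0007 -0.0003]
```

Still held. Setting it down in the tray.

```bash
python3 -m pendant '[{"delta_pos":[0,0,0.015],"twist":[0,0,0]},{"delta_pos":[0,0,0.03],"twist":[0,0,0]},{"delta_pos":[0,0,0.035],"twist":[0,0,0]},{"delta_pos":[0,0,0.035],"twist":[0,0,0]},{"delta_pos":[0,0,0.035],"twist":[0,0,0]}]' 1 50 >/dev/null; python3 -c "from h import *;st()"
python3 -m pendant '[{"delta_pos":[0,0,0],"twist":[0,0,0]},{"delta_pos":[0,0,0],"twist":[0,0,0]},{"delta_pos":[0,0,0],"twist":[0,0,0]},{"delta_pos":[0,0,-0.04],"twist":[0,0,0]},{"delta_pos":[0,0,-0.1],"twist":[0,0,0]}]' 0.1 50 >/dev/null; python3 -c "from h import *;st();go(.5785,.0305,.29,4.7)"
```

```text
31.98 [0.4807 0.3599 0.1859] yaw 4.0 F [-4.  -4.1 10.2] gap 0.559
32.6 [0.4807 0.3595 0.2838] yaw 4.02 F [1.2 0.  0.7] gap 0.899
dpos [-0.3351  0.0745 -0.0057] twist [-0.0042  0.0023 -0.0118]
```

```bash
python3 -m pendant '[{"delta_pos":[-0.06,0.013,-0.005],"twist":[0,0,0]},{"delta_pos":[-0.12,0.027,-0.005],"twist":[0,0,0]},{"delta_pos":[-0.18,0.04,-0.005],"twist":[0,0,0]},{"delta_pos":[-0.24,0.053,-0.005],"twist":[0,0,-0.012]},{"delta_pos":[-0.3,0.067,-0.005],"twist":[0,0,-0.012]}]' 0 >/dev/null;python3 -m pendant '[{"delta_pos":[-0.035,0.0075,0],"twist":[0,0,0]},{"delta_pos":[-0.035,0.0075,0],"twist":[0,0,0]},{"delta_pos":[-0.035,0.0075,0.02],"twist":[0,0,0]},{"delta_pos":[-0.035,0.0075,0.04],"twist":[0,0,0]},{"delta_pos":[-0.035,0.0075,0.04],"twist":[0,0,0]}]' 0 >/dev/null; python3 - <<'E'
from h import *
s=cams.grab_frame("side");st()
for b in blobs(s,'copper',30,400,(180,120,290,220)):
  o,d=ray('side',b[0]); print(b[0],b[1],o+d*(.021-o[2])/d[2])
go(.5785,.0305,.188,4.7)
cv2.imwrite('pics/s7.png',cv2.resize(s[120:230,190:337],None,fx=5,fy=5,interpolation=cv2.INTER_CUBIC)[:,:,::-1])
E
```

```text
33.9 [0.5785 0.0324 0.2482] yaw 4.83 F [-0.6 -0.4 -0.5] gap 1.001
[262.14814815 192.24074074] 108 [0.57437744 0.02583347 0.021     ]
dpos [-0.0019  0.      0.0602] twist [-0.0029 -0.0005  0.0022]
```

View pics/s7.png

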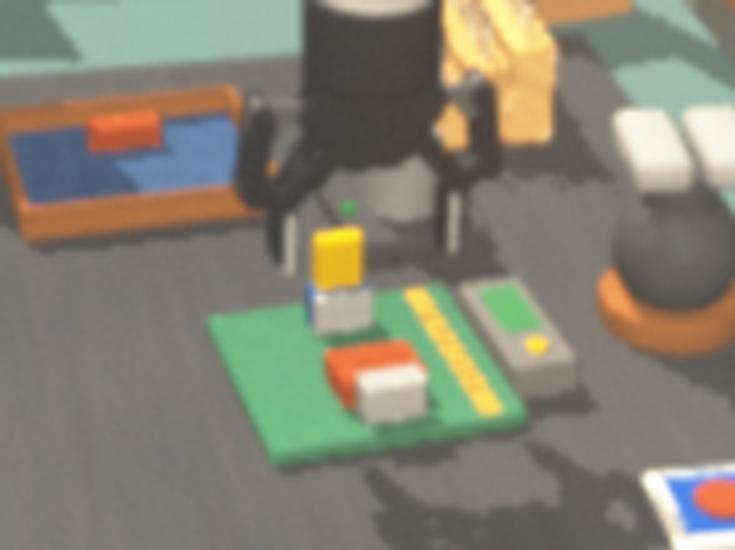

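The first ingot is in the tray (125,130), and two remain by the fixed jaw (378,360). Picking the middle one.

```bash
python3 -m pendant '[{"delta_pos":[-0.0005,0,0.02],"twist":[0,0,0]},{"delta_pos":[-0.0005,0,0.045],"twist":[0,0,0]},{"delta_pos":[-0.0005,0,0.06],"twist":[0,0,0]},{"delta_pos":[-0.0005,0,0.06],"twist":[0,0,0]},{"delta_pos":[-0.0005,0,0.06],"twist":[0,0,0]}]' 0 >/dev/null; python3 -c "from h import *;st()"
python3 -m pendant '[{"delta_pos":[0,0,0],"twist":[0,0,0]},{"delta_pos":[0,0,0],"twist":[0,0,0]},{"delta_pos":[0,0,0],"twist":[0,0,0]},{"delta_pos":[0,0,0],"twist":[0,0,0]},{"delta_pos":[0,0,-0.01],"twist":[0,0,0]}]' 1 50 >/dev/null; python3 -c "from h import *;st()"
python3 -m pendant '[{"delta_pos":[0,0,-0.03],"twist":[0,0,0]},{"delta_pos":[0,0,-0.07],"twist":[0,0,0]},{"delta_pos":[0,0,-0.09],"twist":[0,0,0]},{"delta_pos":[0,0,-0.09],"twist":[0,0,0]},{"delta_pos":[0,0,-0.09],"twist":[0,0,0]}]' 1 50 >/dev/null; python3 - <<'E'
from h import *
t=cams.grab_frame("top");s=cams.grab_frame("side");st()
for b in blobs(s,'copper',20,400,(180,120,290,220)): print(b[0],b[1])
go(.480,.322,.29,4)
E
```

```text
34.52 [0.5796 0.031  0.1902] yaw 4.7 F [ 0.9 -0.1 -0.6] gap 1.003
35.15 [0.5788 0.0307 0.1996] yaw 4.7 F [-0.4  1.3 -0.7] gap 0.561
35.88 [0.5786 0.0305 0.2881] yaw 4.7 F [-0.7  0.2 -1.8] gap 0.562
[267.40909091 141.5       ] 44
[264.875      162.77083333] 144
[261.58974359 194.76923077] 39
dpos [ 0.2986 -0.0744 -0.0017] twist [-0.003   0.0001  0.0122]
```

```bash
python3 -m pendant '[{"delta_pos":[0.06,-0.015,0],"twist":[0,0,0]},{"delta_pos":[0.12,-0.03,0],"twist":[0,0,0]},{"delta_pos":[0.18,-0.045,0],"twist":[0,0,0.01]},{"delta_pos":[0.24,-0.06,0],"twist":[0,0,0.012]},{"delta_pos":[0.298,-0.074,0],"twist":[0,0,0.012]}]' 1 50 >/dev/null;python3 -m pendant '[{"delta_pos":[0,0,0],"twist":[0,0,0]},{"delta_pos":[0,0,0.03],"twist":[0,0,0]},{"delta_pos":[0,0,0.06],"twist":[0,0,0]},{"delta_pos":[0,0,0.07],"twist":[0,0,0]},{"delta_pos":[0,0,0.07],"twist":[0,0,0]}]' 1 50 >/dev/null; python3 -c "from h import *;cams.grab_frame('side');st();go(.48,.322,.187,4)"
```

```text
37.17 [0.4813 0.3216 0.2199] yaw 3.99 F [ 0.6  0.2 -1.4] gap 0.564
dpos [ 0.0005 -0.0013  0.0329] twist [ 0.0001 -0.0002 -0.0002]
```

```bash
python3 -m pendant '[{"delta_pos":[0,0,0.015],"twist":[0,0,0]},{"delta_pos":[0,0,0.028],"twist":[0,0,0]},{"delta_pos":[0,0,0.033],"twist":[0,0,0]},{"delta_pos":[0,0,0.034],"twist":[0,0,0]},{"delta_pos":[0,0,0.034],"twist":[0,0,0]}]' 1 50 >/dev/null; python3 -c "from h import *;st()"
python3 -m pendant '[{"delta_pos":[0,0,0],"twist":[0,0,0]},{"delta_pos":[0,0,0],"twist":[0,0,0]},{"delta_pos":[0,0,0],"twist":[0,0,0]},{"delta_pos":[0,0,-0.04],"twist":[0,0,0]},{"delta_pos":[0,0,-0.1],"twist":[0,0,0]}]' 0.1 50 >/dev/null; python3 -c "from h import *;st();go(.580,.0095,.288,4.7)"
```

```text
37.8 [0.4809 0.3217 0.1858] yaw 4.01 F [-1.3 -0.8  1.7] gap 0.564
38.42 [0.4807 0.3212 0.2852] yaw 4.02 F [ 0.2  0.8 -0.2] gap 0.898
dpos [-0.3179  0.0772 -0.0025] twist [-0.0038  0.0018 -0.0119]
```

```bash
python3 -m pendant '[{"delta_pos":[-0.06,0.015,-0.003],"twist":[0,0,0]},{"delta_pos":[-0.12,0.03,-0.003],"twist":[0,0,0]},{"delta_pos":[-0.18,0.045,-0.003],"twist":[0,0,0]},{"delta_pos":[-0.24,0.06,-0.003],"twist":[0,0,-0.012]},{"delta_pos":[-0.3,0.073,-0.003],"twist":[0,0,-0.012]}]' 0 >/dev/null;python3 -m pendant '[{"delta_pos":[-0.018,0.004,0],"twist":[0,0,0]},{"delta_pos":[-0.018,0.004,0],"twist":[0,0,0]},{"delta_pos":[-0.018,0.004,0.02],"twist":[0,0,0]},{"delta_pos":[-0.018,0.004,0.04],"twist":[0,0,0]},{"delta_pos":[-0.018,0.004,0.04],"twist":[0,0,0]}]' 0 >/dev/null; python3 - <<'E'
from h import *
s=cams.grab_frame("side");t=cams.grab_frame("top");st()
for b in blobs(s,'copper',15,400,(180,120,290,220)):
  o,d=ray('side',b[0]); print(b[0],b[1],o+d*(.021-o[2])/d[2])
go(.580,.0095,.188,4.7)
E
```

```text
39.77 [0.5801 0.0109 0.2481] yaw 4.79 F [-0.4 -1.   0.8] gap 0.999
[261.58974359 194.76923077] 39 [0.5699247  0.01309812 0.021     ]
dpos [-0.0014 -0.0002  0.0601] twist [-0.001  -0.0004  0.0016]
```

```bash
python3 -m pendant '[{"delta_pos":[0,0,0.02],"twist":[0,0,0]},{"delta_pos":[0,0,0.045],"twist":[0,0,0]},{"delta_pos":[0,0,0.06],"twist":[0,0,0]},{"delta_pos":[0,0,0.06],"twist":[0,0,0]},{"delta_pos":[0,0,0.06],"twist":[0,0,0]}]' 0 >/dev/null; python3 -c "from h import *;st()"
python3 -m pendant '[{"delta_pos":[0,0,0],"twist":[0,0,0]},{"delta_pos":[0,0,0],"twist":[0,0,0]},{"delta_pos":[0,0,0],"twist":[0,0,0]},{"delta_pos":[0,0,0],"twist":[0,0,0]},{"delta_pos":[0,0,-0.01],"twist":[0,0,0]}]' 1 50 >/dev/null; python3 -c "from h import *;st()"
python3 -m pendant '[{"delta_pos":[0,0,-0.03],"twist":[0,0,0]},{"delta_pos":[0,0,-0.07],"twist":[0,0,0]},{"delta_pos":[0,0,-0.09],"twist":[0,0,0]},{"delta_pos":[0,0,-0.09],"twist":[0,0,0]},{"delta_pos":[0,0,-0.09],"twist":[0,0,0]}]' 1 50 >/dev/null; python3 - <<'E'
from h import *
t=cams.grab_frame("top");s=cams.grab_frame("side");st()
for b in blobs(s,'copper',15,400,(180,120,290,220)): print(b[0],b[1])
go(.480,.281,.29,4)
E
```

```text
40.4 [0.5807 0.0101 0.1892] yaw 4.7 F [-1.   0.   0.3] gap 1.0
41.02 [0.5798 0.0098 0.1984] yaw 4.7 F [-0.5  0.5 -1.2] gap 0.566
41.75 [0.5797 0.0097 0.2871] yaw 4.7 F [ 0.2  0.5 -0.6] gap 0.563
[266.9047619 165.8707483] 147
dpos [ 0.2785 -0.0771 -0.0026] twist [-0.003  -0.0001  0.0122]
```

```bash
python3 -m pendant '[{"delta_pos":[0.056,-0.015,-0.003],"twist":[0,0,0]},{"delta_pos":[0.112,-0.03,-0.003],"twist":[0,0,0]},{"delta_pos":[0.168,-0.045,-0.003],"twist":[0,0,0.01]},{"delta_pos":[0.224,-0.062,-0.003],"twist":[0,0,0.012]},{"delta_pos":[0.2785,-0.077,-0.003],"twist":[0,0,0.012]}]' 1 50 >/dev/null;python3 -m pendant '[{"delta_pos":[0,0,0],"twist":[0,0,0]},{"delta_pos":[0,0,0.03],"twist":[0,0,0]},{"delta_pos":[0,0,0.06],"twist":[0,0,0]},{"delta_pos":[0,0,0.07],"twist":[0,0,0]},{"delta_pos":[0,0,0.07],"twist":[0,0,0]}]' 1 50 >/dev/null; python3 -c "from h import *;cams.grab_frame('side');st();go(.48,.281,.187,4)"
```

```text
43.05 [0.4811 0.2811 0.2219] yaw 3.98 F [ 0.2  0.1 -0.2] gap 0.565
dpos [ 0.     -0.0011  0.0349] twist [ 0.0001 -0.0001 -0.0003]
```

```bash
python3 -m pendant '[{"delta_pos":[0,0,0.015],"twist":[0,0,0]},{"delta_pos":[0,0,0.03],"twist":[0,0,0]},{"delta_pos":[0,0,0.0345],"twist":[0,0,0]},{"delta_pos":[0,0,0.0345],"twist":[0,0,0]},{"delta_pos":[0,0,0.0345],"twist":[0,0,0]}]' 1 50 >/dev/null; python3 -c "from h import *;st()"
python3 -m pendant '[{"delta_pos":[0,0,0],"twist":[0,0,0]},{"delta_pos":[0,0,0],"twist":[0,0,0]},{"delta_pos":[0,0,0],"twist":[0,0,0]},{"delta_pos":[0,0,-0.04],"twist":[0,0,0]},{"delta_pos":[0,0,-0.1],"twist":[0,0,0]}]' 0.1 50 >/dev/null; python3 -c "from h import *;st();go(.5695,.138,.288,4.7)"
```

```text
43.67 [0.4808 0.2814 0.1875] yaw 4.02 F [ 0.1 -0.1 -1.6] gap 0.57
44.3 [0.4803 0.2806 0.2869] yaw 4.02 F [0.5 1.2 0. ] gap 0.899
dpos [-0.1485  0.0789 -0.0012] twist [-0.0039  0.0016 -0.0119]
```

```bash
python3 -m pendant '[{"delta_pos":[-0.05,0.026,0],"twist":[0,0,0]},{"delta_pos":[-0.1,0.053,0],"twist":[0,0,0]},{"delta_pos":[-0.148,0.079,0],"twist":[0,0,-0.012]},{"delta_pos":[-0.148,0.079,0],"twist":[0,0,-0.012]},{"delta_pos":[-0.148,0.079,0],"twist":[0,0,-0.012]}]' 1 30 >/dev/null; python3 - <<'E'
from h import *
t=cams.grab_frame("top");s=cams.grab_frame("side");st()
for b in blobs(s,"yellow",8,200,(200,150,300,220)): print(b[0],b[1])
go(.5695,.138,.2165,4.7)
cv2.imwrite('pics/s8.png',cv2.resize(s[110:230,180:340],None,fx=4.8,fy=4.8,interpolation=cv2.INTER_CUBIC)[:,:,::-1])
E
```

```text
45.02 [0.569  0.1408 0.2874] yaw 4.86 F [-0.  -0.3 -0.3] gap -0.0
[257.21698113 171.21698113] 106
[278.4 187.2] 55
dpos [-0.0028  0.0002  0.0709] twist [-0.0001 -0.0008  0.0028]
```

View pics/s8.png

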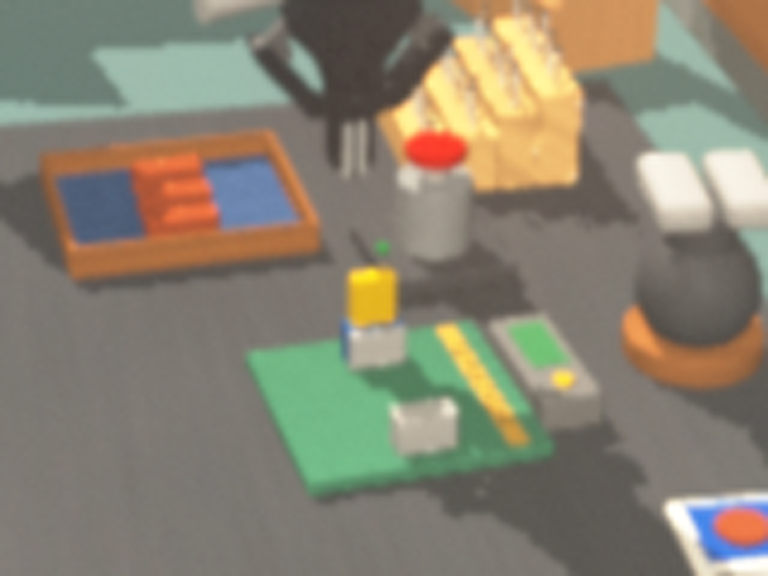

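All three are in the tray (175,195) and the bed is empty. Shutting the jaw.

```bash
python3 -m pendant '[{"delta_pos":[0,0,0.03],"twist":[0,0,0]},{"delta_pos":[0,0,0.07],"twist":[0,0,0]},{"delta_pos":[0,0,0.07],"twist":[0,0,0]},{"delta_pos":[0,0,0.07],"twist":[0,0,0]},{"delta_pos":[-0.01,0,0.07],"twist":[0,0,0]}]' 1 30 >/dev/null; python3 -c "from h import *;st()"
python3 -m pendant '[{"delta_pos":[-0.009,0,0],"twist":[0,0,0]},{"delta_pos":[-0.018,0,0],"twist":[0,0,0]},{"delta_pos":[-0.027,0,0],"twist":[0,0,0]},{"delta_pos":[-0.036,0,0],"twist":[0,0,0]},{"delta_pos":[-0.045,0,0],"twist":[0,0,0]}]' 1 30 >/dev/null; python3 -c "from h import *;st()"
python3 -m pendant '[{"delta_pos":[-0.009,0,0],"twist":[0,0,0]},{"delta_pos":[-0.018,0,0],"twist":[0,0,0]},{"delta_pos":[-0.027,0,0],"twist":[0,0,0]},{"delta_pos":[-0.036,0,0],"twist":[0,0,0]},{"delta_pos":[-0.045,0,0],"twist":[0,0,0]}]' 1 30 >/dev/null; python3 -c "from h import *;st()"
```

```text
45.65 [0.5711 0.1304 0.2191] yaw 4.83 F [-0.6 -1.2  0.6] gap -0.001
46.27 [0.5744 0.0857 0.2179] yaw 4.78 F [-1.2  5.9  1.8] gap -0.004
46.9 [0.5782 0.0408 0.2179] yaw 4.78 F [0.3 5.  1.9] gap 0.002
```

```bash
python3 -m pendant '[{"delta_pos":[-0.004,0,0],"twist":[0,0,0]},{"delta_pos":[-0.008,0,0],"twist":[0,0,0]},{"delta_pos":[-0.012,0,0],"twist":[0,0,0]},{"delta_pos":[-0.014,0,0],"twist":[0,0,0]},{"delta_pos":[-0.014,0,0],"twist":[0,0,0]}]' 1 30 >/dev/null; python3 -c "from h import *;st()"
python3 -m pendant '[{"delta_pos":[-0.001,0,0],"twist":[0,0,0]},{"delta_pos":[-0.002,0,0],"twist":[0,0,0]},{"delta_pos":[-0.002,0,0],"twist":[0,0,0]},{"delta_pos":[-0.002,0,0],"twist":[0,0,0]},{"delta_pos":[-0.002,0,0],"twist":[0,0,0]}]' 1 30 >/dev/null; python3 -c "from h import *;st()"
```

```text
47.52 [0.5791 0.0288 0.2179] yaw 4.85 F [-0.   9.2  2.1] gap -0.001
48.15 [0.5791 0.0284 0.2179] yaw 4.93 F [-2.1 12.6  2. ] gap 0.0
```

Stalled against the stop at y≈0.028, which is the expected shut position. Backing off and lifting clear for the final check.

```bash
python3 -m pendant '[{"delta_pos":[0.01,0,0],"twist":[0,0,0]},{"delta_pos":[0.025,0,0],"twist":[0,0,0]},{"delta_pos":[0.025,0,-0.04],"twist":[0,0,0]},{"delta_pos":[0.025,0,-0.09],"twist":[0,0,0]},{"delta_pos":[0.025,0,-0.14],"twist":[0,0,0]}]' 1 30 >/dev/null
python3 -m pendant '[{"delta_pos":[0,-0.02,0],"twist":[0,0,0]},{"delta_pos":[0,-0.04,0],"twist":[0,0,0]},{"delta_pos":[0,-0.06,0],"twist":[0,0,0]},{"delta_pos":[0,-0.06,0],"twist":[0,0,0]},{"delta_pos":[0,-0.06,0],"twist":[0,0,0]}]' 1 30 >/dev/null
python3 - <<'E'
from h import *
t=cams.grab_frame("top");s=cams.grab_frame("side");st()
for c in("copper","white"):
  for r in ingots(c,t,s): print(c,*r)
cv2.imwrite('pics/s9.png',cv2.resize(s[110:300,170:423],None,fx=3.1,fy=3.1,interpolation=cv2.INTER_CUBIC)[:,:,::-1])
E
```

```text
49.5 [0.5183 0.0435 0.3572] yaw 4.68 F [-0.2 -0.6  0.1] gap 0.001
copper [0.7492 0.0689] -76.1 78 [0.0019 0.6971 0.0565 0.2362]
copper [ 0.7377 -0.1237] 14.1 38 [ 0.001   0.7383 -0.1239  0.0088]
copper [0.6575 0.2336] 80.3 114 [0.0017 0.6433 0.2221 0.0843]
copper [0.4813 0.3575] 3.3 61 [0.1897 0.5713 0.3276 0.0416]
copper [0.4814 0.3185] 3.1 61 [0.1806 0.5657 0.2868 0.0608]
copper [0.4816 0.2805] 5.9 66 [0.1718 0.5604 0.248  0.0792]
white [ 0.7344 -0.1866] -89.9 69 [ 6.000e-04  6.651e-01 -1.549e-01  3.167e-01]
white [ 0.5799 -0.3158] -7.8 77 [ 3.000e-04  5.795e-01 -3.154e-01  1.110e-02]
white [ 0.5693 -0.2503] 17.1 73 [ 2.000e-04  5.690e-01 -2.501e-01  1.060e-02]
white [ 0.4474 -0.3048] -18.7 76 [ 2.000e-04  4.472e-01 -3.044e-01  1.110e-02]
white [ 0.4067 -0.3981] 5.1 53 [ 0.002   0.4056 -0.3973  0.0121]
```

View pics/s9.png

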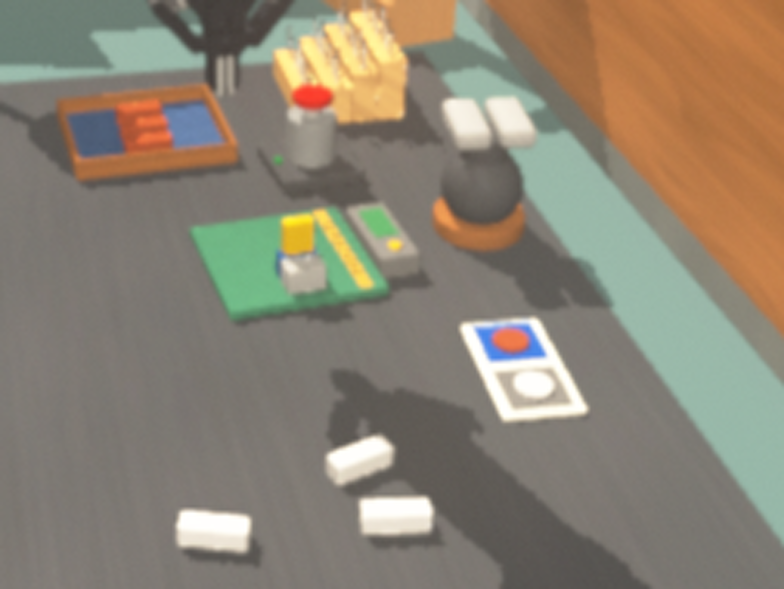

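The jaw is shut against the fixed jaw (300,265), the three copper ingots are in the tray (145,125), the silver is still on the bench, and the tools haven't moved. Handing in.

```bash
python3 -c "
from workcell import ticket
print(ticket.close_job())"
```

```text
the job is handed in; nothing more can be done
None
```

The job is handed in, after about 50 s of the 210 s allowed; the system reports no verdict.

**What I did:** The board showed copper as the wanted metal, and there were three copper ingots. I laid all three on the gauge bed and pushed the jaw shut until it stalled at about 19 N. I then pressed the plunger to its stop; the force reached 25 N, well above the spring's 7 N. After that I opened the jaw, put the ingots in the tray one by one, and shut the empty gauge.

**Last checks:**
- **Copper:** all three are in the tray at y ≈ 0.28, 0.32 and 0.36 m, with x within 1 mm of its centre.
- **Gauge:** the jaw stalled at the expected shut position, with about 12 N on the stop.
- **Silver:** all three are on the bench where they started.
- **Bystander tools:** the ball vise and burr block look unmoved in the last side picture. The loupe reads within 1 mm of its starting place.
- **Robot:** it is clear of everything.

**What disagreed:** the two-camera match failed for the ingots in the tray, because the side camera merged them into one blob. Their tray positions come from the top camera alone; their heights were only judged by eye in the side picture. No grip slip or knocked ingot showed up.

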